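# Swing out the rack hook and hang the turning peel

### The job

Swing the folded hook on the end of the cheese rack out to its stop, so that it sticks straight out from the panel. Then take the slotted white turning peel out of its stand and hang it on the hook by the slot in its handle, behind the upturned post; let it down gently, without ramming it against hook or panel, leave it hanging free and still, and leave the other things on the table where they are.

Things in the scene. Friction and masses are not known exactly. Their poses are not given: they have to be found in the camera images.
- rack: End frame of a ripening rack, fixed: upright white panel 340 mm wide, 420 mm high, between steel posts 30 mm square, fronts 3 mm proud (frame 370 wide, 460 high). Origin on the table under the middle of the panel's front face; x points into the panel (front faces -x), y along it, z up. White shelves with cheeses stand behind it.
- runner (a point): Middle of the tray runner over the hook, a 10 mm round bar along the rack's y, 436 mm above the table, 88 mm in front of the panel; end brackets reach 95 mm out. Panel and runner leave no room for an upright tool at the hook; one leaning back 35 to 45 degrees from vertical, away from the panel (fingers pointing down and towards the panel), fits.
- hook (a joint): Folding hook's hinge, rad, upright axis: 0 = folded flat, arm along the panel (rack's +y); 1.571 = at its stop, arm square to the panel (rack's -x). Opens counter-clockwise. Stiff: 0.25 N m turns it, it stays where left; starts at 0 to 0.3. Arm: bar 12 mm wide, 14 high. Round upturned post, axis 100 mm from the hinge axis, 14 mm diameter, 26 mm above the arm's top; arm ends 5 mm past it.
- hook_hinge (a point): Point on the hook's hinge axis, fixed to the rack, 24 mm in front of the panel, 45 mm from its middle towards the rack's -y, 215 mm above the table; axes as the rack. The hook is clamped at a height NOT measured: the arm's top face is anywhere from 25 mm below to 25 mm above this point; feel (the post's top bears 20 N) or look. Bracket: 11 mm above arm top, within 22 mm of the axis.
- stand: Low steel stand, fixed, base 75 x 150 x 12 mm with two upright cheeks 45 mm high that hold the peel upright in a slot 14 mm wide, along y, open at the top at 57 mm. Origin on the table under its middle.
- peel: White plastic turning peel, a flat board 10 mm thick, 174 high, 0.12 to 0.24 kg, upright in the stand. Origin: middle of its bottom edge; z up along the handle, y across its width, x through its thickness. Blade 110 mm wide, z 0 to 90; above it a handle 46 mm wide to z = 174 with one upright slot through it, 30 mm wide, z = 92 to 158. Grip the handle's long sides across y.
- peel_eye (a point): Middle of the slot's top edge in the peel's handle (z = 158 mm of the peel), mid-thickness; this edge is to rest on the hook's arm. Same axes as the peel.
- wheel_a: Bystander: small cheese, 110 mm across, 45 mm high, origin at its underside.
- wheel_b: Bystander: small cheese, 96 mm across, 40 mm high, origin at its underside.
- mould: Bystander: white open cup mould, 90 mm across, 75 mm high, origin at its underside.
- spray: Bystander: clear bottle, 66 mm across, 150 mm high, origin at its underside.
- brush: Bystander: hand brush lying on the table.
- bowl: Bystander: steel bowl 130 mm across, 55 mm high, origin at its underside.
- jar: Bystander: glass jar 70 mm across, 90 mm high, origin at its underside.
Not all that is in view belongs to the job. Of the things shaped like the peel, the white one is meant.

How it is judged:
On the way, in this order (a step that is already met when the one before it is completed fails the run):
1. the hook is swung out to its stop (within 0.1 rad) while the peel still stands in its stand (value of joint hook above 1.47 rad and distance of peel from where it was at the start of the episode below 0.03 m), for 0.3 s.
2. the peel is lifted clear of its stand (height (world z) of peel above 0.062 m), for 0.2 s.
At the end, for the whole second after the job is handed in: The hook is out within 0.12 rad of its stop; the peel hangs still, borne by the hook, within 0.2 rad of upright; the middle of its slot's top edge is 10 to 93 mm out from the hinge axis (behind the post), within 18 mm sideways and 33 mm in height of the hinge point (value of joint hook above 1.45 rad and x of peel_eye in the frame of hook_hinge between -0.093 and -0.01 m and y of peel_eye in the frame of hook_hinge between -0.018 and 0.018 m and z of peel_eye in the frame of hook_hinge between -0.033 and 0.033 m and angle between peel's own z axis and vertical below 0.2 rad and contact force between peel and hook above 0.5 N and linear speed of peel below 0.03 m/s and angular speed of peel below 0.3 rad/s); the robot touches nothing.
It fails at once if any bystander is moved by more than 40 mm (distance of any of wheel_a, wheel_b, mould, spray, brush, bowl, jar from where it was at the start of the episode above 0.04 m).
It fails at once if the peel is rammed against the hook or the rack (over 25 N) (contact force between peel and hook above 25 N or contact force between peel and rack above 25 N).
It also fails if it takes over 72 s, if anything falls off the work surface, if the arm or the gripper's body presses on something with over 40 N, if the wrist force passes 120 N, or if a joint passes its speed limit or range.

### The arm

A 7-joint arm with a two-finger parallel gripper is mounted at the origin on the work surface. World frame = base frame: x ahead of the robot, y to its left, z up, the work surface at z = 0. Lengths are in m, angles in rad, forces in N, time in s.
With the tool pointing down it reaches from about 0.35 to 0.9 m from the base axis. Payload 19.9 kg.
Tool frame: the origin (TCP) lies midway between the tips of the shut fingers; the grasp point (between the pads) lies 19 mm behind it (ctrl.grasp_offset is the distance from the TCP to the grasp point, in m); z points along the fingers, y is the direction in which the jaws open and shut (so a half turn about z gives the same grasp; the last joint's range is limited). The gripper opens to 94 mm and grips with 3 to 60 N. Pads are 16 mm wide; open, the fingers measure 119 mm over their backs; the gripper's body (75 mm by 177 mm) begins 78 mm behind the grasp point.
Start: joints at [1.208, 0.417, -0.01, 1.614, 0.005, 1.111, -0.053], TCP at [0.197, -0.593, 0.176] pointing down, gripper open.
Joint ranges: [-2.81, 2.81], [-0.39, 2.02], [-1.27, 1.25], [0.06, 2.57], [-1.19, 4.33], [0.19, 2], [-2.82, 2.82]. Speed limits (rad/s): [1.89, 1.89, 2.39, 2.39, 3.01, 3.01, 3.01].

### API

Orientations are given as a rotation vector (axis times angle).
In Python, from bench import ctrl gives the robot as it stands. The module is installed in compiled form; this text tells all that it offers.
- The arm moves only by the shell command python3 -m crank 'ROWS' [FORCE]. ROWS is JSON, a list of rows, each a list of 7 numbers: the shift along the tool's x, y, z in m, then the turn, a rotation vector about the tool's x, y, z in degrees, then the opening, from 0 (shut) to 1 (fully open). In form: [[tx, ty, tz, wx, wy, wz, fingers], ...]. A call has 1 to 20 rows; each row shifts and turns the commanded pose from where the row before left it, along the tool's axes as they then stand; what a row does not reach is not made up. A row lasts 1/10 s, in which the tool goes at most 50 mm and 8.59 degrees, less where a joint would pass 70% of its speed; a pose out of reach is approached as far as the arm can. A call with a gripper value outside its range is refused whole. The fingers move at their own pace and stop on an object; FORCE is the grip in N (left out, the last holds). Time passes only in rows, so rows that do not move let the fingers close. It gives the time, the measured TCP pose, the force and the opening at its end, in the units of the state.
- ctrl.get_obs(): the state, without advancing time (a new reading comes with each control period).
- ctrl.capture(name): name is "scene" or "top"; returns a dict with "img" (420x560x3 uint8, red, green, blue), "depth" (420x560 float32, m along the optical axis (not along the pixel's ray), 0 where there is no reading), "intrinsics" (3x3 intrinsics, pixels), "distortion" ([k1, k2, p1, p2, k3] as OpenCV has them; the pictures are not rectified), "R" (3x3) and "t" (3): a world point X has camera coordinates R X + t. Camera axes: x right, y down, z forward; pixel columns grow to the right and rows downward; lengths in m; the calibration is good to about 2 mm. A picture is of the moment at which its call begins.
- ctrl.sign_off(): hands the job in, once; it reports no verdict.
The state is a dict: "time": time; "joint_pos": joint angles; "joint_vel": joint speeds; "joint_efforts": joint torques, N m; "tcp_pos": TCP position; "ee_rot": TCP orientation; "contact_force": force on the tool from outside, world axes, zero at the start; "torque": the same for the moment, N m; "gripper_width": finger opening in m.
Only numpy, scipy, OpenCV 4.12 (cv2) and the standard library are available. Lean on these libraries where they do the work, as an engineer would, in place of code of your own. Each camera call takes 0.05 s, during which the arm holds its last target.

## Working session

There is one attempt and no reset: what is moved stays moved. The work goes in short steps, Python scripts to look and compute and a shell command to move; the robot and the scene stay as the last step left them, time stands still between calls to the robot, and variables do not carry over. Pictures are saved under pics/ and viewed, and the job is handed in when it is done.

```bash
mkdir -p pics
cat > h.py <<'E'
import numpy as np, cv2
from bench import ctrl
from scipy.spatial.transform import Rotation as Ro
def cap(n,fn=None):
    c=ctrl.capture(n)
    c={k:(np.array(v) if k!='x' else v) for k,v in c.items()}
    if fn: cv2.imwrite('pics/'+fn,c['img'][:,:,::-1]); np.savez('pics/'+fn[:-4]+'.npz',**c)
    return c
def world(c,u,v,d=None):
    """u,v arrays -> world points using depth"""
    u=np.atleast_1d(u).astype(float);v=np.atleast_1d(v).astype(float)
    if d is None: d=c['depth'][v.astype(int),u.astype(int)]
    p=cv2.undistortPoints(np.stack([u,v],1)[:,None],c['intrinsics'],c['distortion'])[:,0]
    P=np.c_[p*np.reshape(d,(-1,1)),np.ones(len(p))*d]
    return (P-c['t'])@c['R']
def cloud(c):
    H,W=c['depth'].shape
    v,u=np.mgrid[:H,:W]
    return world(c,u.ravel(),v.ravel(),c['depth'].ravel()).reshape(H,W,3)
def proj(c,X):
    r,_=cv2.Rodrigues(c['R']);return cv2.projectPoints(np.atleast_2d(X).astype(float),r,c['t'],c['intrinsics'],c['distortion'])[0][:,0]
E
python3 - <<'E'
from h import *
for n in('scene','top'):
    c=cap(n,n+'0.png');print(n,-c['R'].T@c['t'])
o=ctrl.get_obs();print({k:np.round(v,3) for k,v in o.items()},ctrl.grasp_offset)
E
```

```text
scene [1.31113432 0.15002398 1.06258747]
top [ 0.47418575 -0.00345978  1.23064631]
{'time': np.float64(0.1), 'joint_pos': array([ 1.208,  0.418, -0.01 ,  1.614,  0.005,  1.111, -0.053]), 'joint_vel': array([ 0.001,  0.   ,  0.002, -0.002,  0.002, -0.001, -0.001]), 'joint_efforts': array([ 4.0000e-03, -8.5258e+01,  6.4100e-01, -4.2669e+01, -4.9000e-02,
        1.7000e-02,  0.0000e+00]), 'tcp_pos': array([ 0.197, -0.593,  0.176]), 'ee_rot': array([-3.1  , -0.502,  0.   ]), 'contact_force': array([ 0.356,  0.895, -1.078]), 'torque': array([ 0.   , -0.017,  0.058]), 'gripper_width': np.float64(0.094)} 0.0188
```

View pics/scene0.png

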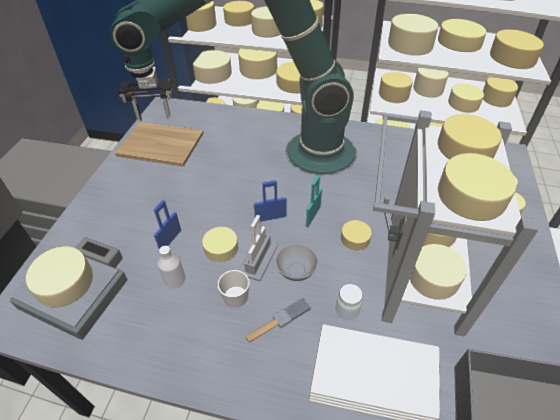

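View pics/top0.png

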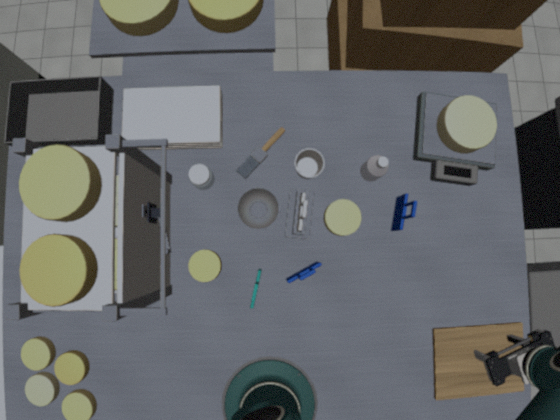

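Run:
```python
from h import *
for n,(x0,y0,x1,y1),s in(('top',(100,130,330,320),3.4),('scene',(350,100,450,330),2.6),('scene',(200,170,330,310),5)):
    c=dict(np.load(f'pics/{n}0.npz'))
    im=c['img'][y0:y1,x0:x1,::-1]
    im=cv2.resize(im,None,fx=s,fy=s,interpolation=cv2.INTER_CUBIC)
    cv2.imwrite(f'pics/z_{n}{x0}.png',im); print(im.shape)
c=dict(np.load('pics/top0.npz'));P=cloud(c)
np.set_printoptions(precision=3,suppress=True)
for name,(u,v) in dict(rail=(163,200),rail2=(163,290),post=(118,144),post2=(112,311),hook=(152,212),hook2=(168,245),peelA=(304,198),peelB=(301,225),table=(350,300)).items(): print(name,P[v,u])
```

```text
(646, 782, 3)
(598, 260, 3)
(700, 650, 3)
rail [0.572 0.203 0.442]
rail2 [0.394 0.203 0.444]
post [0.685 0.293 0.458]
post2 [0.356 0.3   0.458]
hook [0.567 0.285 0.237]
hook2 [0.484 0.246 0.23 ]
peelA [ 0.611 -0.111  0.104]
peelB [ 0.534 -0.101  0.099]
table [ 0.305 -0.253  0.   ]
```

View pics/z_top100.png

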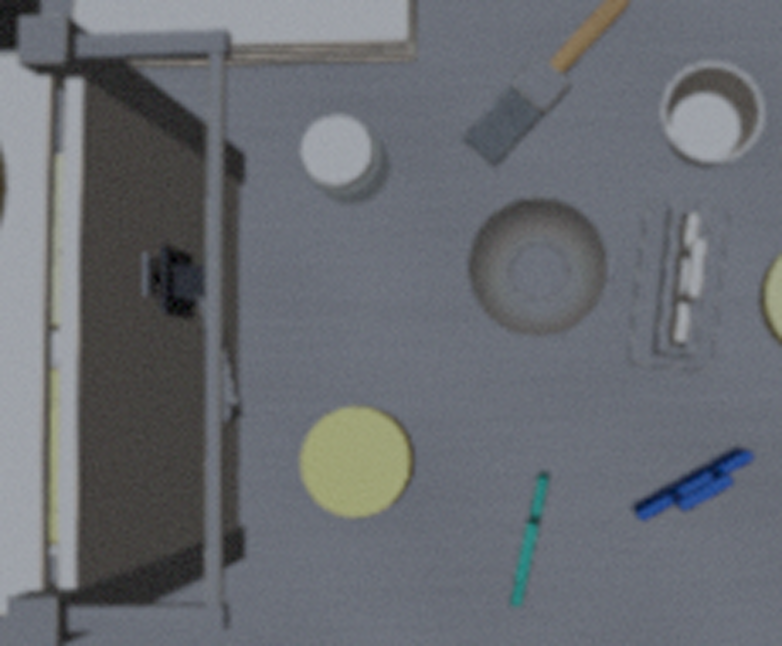

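View pics/z_scene350.png

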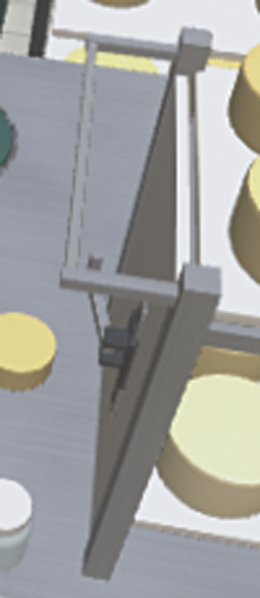

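View pics/z_scene200.png

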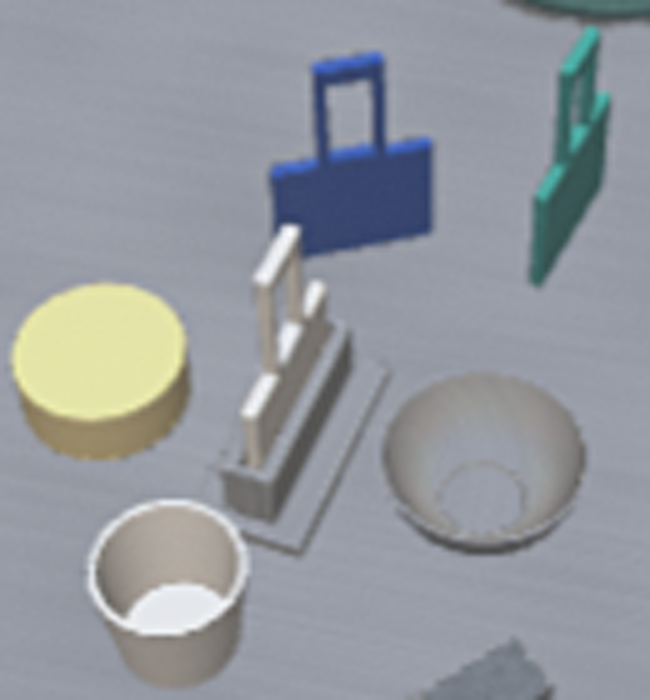

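Run:
```python
from h import *
np.set_printoptions(precision=4,suppress=True)
for n in('top','scene'):
    c=dict(np.load(f'pics/{n}0.npz'));P=cloud(c).reshape(-1,3);C=c['img'].reshape(-1,3).astype(int)
    ok=c['depth'].ravel()>0
    # posts tops
    m=ok&(abs(P[:,2]-.46)<.006)&(P[:,1]>.2)&(P[:,1]<.36)&(P[:,0]>.3)&(P[:,0]<.75)
    Q=P[m]
    for s in(Q[:,0]<.45,Q[:,0]>.55):
        q=Q[s]; print(n,'post',len(q), np.percentile(q,[3,50,97],axis=0) if len(q) else '')
    m=ok&(abs(P[:,2]-.44)<.006)&(P[:,1]>.17)&(P[:,1]<.23)&(P[:,0]>.38)&(P[:,0]<.65)
    q=P[m]; 
    if len(q): a=np.polyfit(q[:,0],q[:,1],1);print(n,'rail',len(q),a,np.median(q[:,2]))
    # panel front
    m=ok&(P[:,2]>.05)&(P[:,2]<.40)&(P[:,1]>.24)&(P[:,1]<.32)&(P[:,0]>.38)&(P[:,0]<.66)
    q=P[m]; 
    if len(q)>20:
        h,e=np.histogram(q[:,1],40);print(n,len(q),h,e[[0,-1]])
    # peel white
    m=ok&(P[:,2]>.06)&(P[:,2]<.22)&(P[:,1]>-.16)&(P[:,1]<-.05)&(P[:,0]>.48)&(P[:,0]<.67)&(C.min(1)>110)
    q=P[m];print(n,'peel',len(q))
    for lo,hi in((.08,.115),(.17,.20)):
        r=q[(q[:,2]>lo)&(q[:,2]<hi)]; 
        if len(r)>5: print(lo,len(r),np.percentile(r,[2,50,98],axis=0).tolist(),np.polyfit(r[:,0],r[:,1],1))
    # hook stuff
    m=ok&(P[:,2]>.17)&(P[:,2]<.30)&(P[:,1]>.18)&(P[:,1]<.295)&(P[:,0]>.4)&(P[:,0]<.62)
    v,u=np.nonzero(m.reshape(420,560))
    for a,b in list(zip(u,v))[::max(1,len(u)//60)]: print((a,b),P[b*560+a],C[b*560+a])
```

```text
top post 341 [[0.3386 0.2907 0.4553]
 [0.3579 0.3096 0.4601]
 [0.4427 0.3529 0.4652]]
top post 366 [[0.5568 0.2904 0.4546]
 [0.6813 0.3126 0.4597]
 [0.706  0.356  0.4649]]
top rail 701 [-0.003  0.206] 0.44000863248790234
top 4165 [  11    8    9   10    6   11    9    8   14    3    0    0    0    0
    0    0    6    4   14    6   11    6    6    3    8    7    5    8
    3    9    1    9   11   79   28   47  334 1915 1457   99] [0.2403 0.297 ]
top peel 185
0.08 100 [[0.5226290594820026, -0.1148496931759517, 0.08297210565440107], [0.5707883627808656, -0.10202584229636213, 0.1011903670639324], [0.6261719336999366, -0.0946358168971217, 0.10778012992440769]] [-0.1298 -0.0289]
0.17 71 [[0.5532025700009039, -0.11131033822101971, 0.1771920664383342], [0.5742979500671743, -0.10468129376057557, 0.1850833523867094], [0.5954790767915884, -0.09766518482934332, 0.18927546579695545]] [-0.1451 -0.0211]
(np.int64(141), np.int64(188)) [0.6196 0.2948 0.2982] [66 63 60]
(np.int64(150), np.int64(192)) [0.6198 0.2938 0.2272] [70 66 65]
(np.int64(150), np.int64(194)) [0.6149 0.2945 0.2248] [69 71 67]
(n
[... 8290 characters left out ...]
nt64(237)) [0.5719 0.2813 0.2128] [81 84 89]
(np.int64(391), np.int64(238)) [0.5783 0.2709 0.2136] [79 82 88]
(np.int64(401), np.int64(238)) [0.6024 0.291  0.248 ] [91 89 86]
(np.int64(396), np.int64(239)) [0.5767 0.2845 0.2111] [79 81 87]
(np.int64(392), np.int64(240)) [0.5777 0.275  0.2055] [66 66 66]
(np.int64(395), np.int64(241)) [0.5764 0.2836 0.202 ] [77 75 73]
(np.int64(399), np.int64(242)) [0.5926 0.2913 0.2197] [80 79 77]
(np.int64(398), np.int64(244)) [0.591  0.2907 0.2091] [72 71 70]
(np.int64(398), np.int64(246)) [0.592  0.2921 0.2022] [87 85 82]
(np.int64(399), np.int64(248)) [0.6181 0.2909 0.2263] [107 103  99]
(np.int64(398), np.int64(251)) [0.615  0.2915 0.2099] [106 103  97]
```

```bash
cat >> h.py <<'E'
def plan(p,R,N,T0=None):
    """N equal rows from pose now to (p,R)"""
    from scipy.linalg import logm,expm
    if T0 is None:
        o=ctrl.get_obs();T0=np.eye(4);T0[:3,:3]=Ro.from_rotvec(o['ee_rot']).as_matrix();T0[:3,3]=o['tcp_pos']
    T1=np.eye(4);T1[:3,:3]=R;T1[:3,3]=p
    M=np.linalg.inv(T0)@T1;S=expm(logm(M).real/N)
    w=np.degrees(Ro.from_matrix(S[:3,:3]).as_rotvec())
    print('N',N,'row',np.round(S[:3,3],4).tolist(),np.round(w,2).tolist(),'|t|',np.round(np.linalg.norm(S[:3,3]),3),'|w|',np.round(np.linalg.norm(w),2))
    X=T0.copy();pts=[]
    for i in range(N): X=X@S;pts.append(np.round(X[:3,3],2).tolist())
    print('path',pts[::max(1,N//5)])
    return T1
def Rt(deg,yaw=0):
    """jaw (tool y) along +x world, leaning back deg towards -y, then yawed about world z (rad)"""
    s,c=np.sin(np.radians(deg)),np.cos(np.radians(deg))
    R=np.array([[0,1,0],[c,0,s],[s,0,-c]],float)
    return Ro.from_rotvec([0,0,yaw]).as_matrix()@R
E
python3 - <<'E'
from h import *
np.set_printoptions(precision=4,suppress=True)
for n in('top','scene'):
    c=dict(np.load(f'pics/{n}0.npz'));P=cloud(c).reshape(-1,3)
    ok=(c['depth'].ravel()>0)&(P[:,1]<.285)&(P[:,1]>.22)
    m=ok&(P[:,2]>.238)&(P[:,2]<.275)&(P[:,0]>.44)&(P[:,0]<.52);print(n,P[m])
    m=ok&(P[:,2]>.215)&(P[:,2]<.238)&(P[:,0]>.47)&(P[:,0]<.54);q=P[m];print(np.polyfit(q[:,0],q[:,1],1),np.median(q,0),len(q))
    m=ok&(P[:,2]>.225)&(P[:,2]<.232)&(P[:,0]>.48)&(P[:,0]<.545);print(np.median(P[m][:,2]),m.sum())
print(Rt(40),np.linalg.det(Rt(40)))
# tilt 40 pre-pose high
plan(np.array([.40,-.25,.45]),Rt(40),14)
o=ctrl.get_obs()
plan(o['tcp_pos']+[0,0,.3],Ro.from_rotvec(o['ee_rot']).as_matrix(),7)
E
```

```text
top [[0.4741 0.2451 0.2528]
 [0.474  0.2423 0.2539]
 [0.474  0.2426 0.2428]
 [0.4739 0.241  0.2392]
 [0.4716 0.2448 0.2539]
 [0.4716 0.242  0.2553]
 [0.4715 0.24   0.2534]
 [0.4715 0.2411 0.2388]
 [0.4692 0.245  0.2532]
 [0.4691 0.2422 0.2543]
 [0.4691 0.2406 0.2509]
 [0.469  0.2404 0.2418]
 [0.4668 0.2443 0.256 ]
 [0.4667 0.2424 0.2536]
 [0.4666 0.2416 0.2467]
 [0.4665 0.2411 0.2386]
 [0.4643 0.2447 0.2544]
 [0.4642 0.2434 0.2496]
 [0.4641 0.2428 0.242 ]]
[0.2442 0.1284] [0.4941 0.2492 0.2261] 69
0.22698478853201792 36
scene [[0.4677 0.2411 0.2562]
 [0.4675 0.2438 0.2566]
 [0.4693 0.2462 0.2589]
 [0.4675 0.2491 0.2578]
 [0.4679 0.2417 0.2527]
 [0.4735 0.2438 0.2586]
 [0.4708 0.2467 0.2566]
 [0.4688 0.2496 0.2553]
 [0.4656 0.2526 0.2528]
 [0.4725 0.2419 0.2533]
 [0.4735 0.2444 0.2549]
 [0.4745 0.2469 0.2564]
 [0.47   0.2501 0.2527]
 [0.4736 0.2523 0.2568]
 [0.4717 0.24   0.2481]
 [0.472  0.2426 0.249 ]
 [0.4757 0.2448 0.2532]
 [0.474  0.2477 0.2522]
 [0.4751 0.2502 0.2538]
 [0.4718 0.2532 0.2512]
 [0.473  0.2405 0.2456]
 [0.4766 0.2427 0.2497]
 [0.4744 0.2456 0.2482]
 [0.476  0.2481 
[... 175 characters left out ...]

 [0.4753 0.2442 0.2408]
 [0.4752 0.2469 0.2413]
 [0.4742 0.2497 0.2409]
 [0.4731 0.2524 0.2404]]
[0.2011 0.1518] [0.5204 0.2561 0.2287] 66
0.22918141768177308 54
[[ 0.      1.      0.    ]
 [ 0.766   0.      0.6428]
 [ 0.6428  0.     -0.766 ]] 0.9999999999999998
N 14 row [0.0352, -0.0071, -0.0088] [1.78, 2.47, -4.9] |t| 0.037 |w| 5.76
path [[0.23, -0.57, 0.18], [0.28, -0.53, 0.21], [0.33, -0.48, 0.24], [0.37, -0.43, 0.27], [0.39, -0.38, 0.32], [0.4, -0.32, 0.37], [0.4, -0.27, 0.42]]
N 7 row [-0.0, -0.0, -0.0429] [-0.0, -0.0, -0.0] |t| 0.043 |w| 0.0
path [[0.2, -0.59, 0.22], [0.2, -0.59, 0.26], [0.2, -0.59, 0.3], [0.2, -0.59, 0.35], [0.2, -0.59, 0.39], [0.2, -0.59, 0.43], [0.2, -0.59, 0.48]]
```

```bash
python3 -m crank '[[0,0,-0.045,0,0,0,1],[0,0,-0.045,0,0,0,1],[0,0,-0.045,0,0,0,1],[0,0,-0.045,0,0,0,1],[0,0,-0.045,0,0,0,1],[0,0,0,0,0,0,1]]'
python3 - <<'E'
from h import *
plan(np.array([.40,-.15,.45]),Rt(40),14)
E
```

```text
time: 0.7
tcp_pos: [0.1975, -0.5944, 0.4074]
ee_rot: [3.094, 0.5, 0.002]
contact_force: [-0.7, 0.3, 0.7]
gripper_width: 0.0941
N 14 row [0.0357, -0.0094, 0.0094] [1.81, 2.49, -4.89] |t| 0.038 |w| 5.77
path [[0.23, -0.57, 0.4], [0.29, -0.53, 0.38], [0.33, -0.47, 0.38], [0.37, -0.4, 0.38], [0.4, -0.33, 0.39], [0.41, -0.26, 0.41], [0.41, -0.18, 0.44]]
```

```bash
python3 -m crank '[[0.036,-0.0095,0.0095,1.8,2.5,-4.9,1],[0.036,-0.0095,0.0095,1.8,2.5,-4.9,1],[0.036,-0.0095,0.0095,1.8,2.5,-4.9,1],[0.036,-0.0095,0.0095,1.8,2.5,-4.9,1],[0.036,-0.0095,0.0095,1.8,2.5,-4.9,1],[0.036,-0.0095,0.0095,1.8,2.5,-4.9,1],[0.036,-0.0095,0.0095,1.8,2.5,-4.9,1],[0.036,-0.0095,0.0095,1.8,2.5,-4.9,1],[0.036,-0.0095,0.0095,1.8,2.5,-4.9,1],[0.036,-0.0095,0.0095,1.8,2.5,-4.9,1],[0.036,-0.0095,0.0095,1.8,2.5,-4.9,1],[0.036,-0.0095,0.0095,1.8,2.5,-4.9,1],[0.036,-0.0095,0.0095,1.8,2.5,-4.9,1],[0.036,-0.0095,0.0095,1.8,2.5,-4.9,1],[0,0,0,0,0,0,1]]'
python3 - <<'E'
from h import *
o=ctrl.get_obs();print(o['joint_pos'])
a=np.array([0,-np.sin(np.radians(40)),np.cos(np.radians(40))])
tgt=np.array([.470,.246,.239])
plan(tgt+.13*a,Rt(40),10)
E
```

```text
time: 2.2
tcp_pos: [0.4009, -0.1419, 0.4479]
ee_rot: [-1.802, -1.82, -0.669]
contact_force: [-0.7, -0.4, 0.9]
gripper_width: 0.0939
[ 1.05237482  0.19139521 -0.42029149  1.51717466 -0.50052063  1.86533362
  0.58643674]
N 10 row [0.0161, 0.007, 0.028] [-0.02, -0.05, 0.05] |t| 0.033 |w| 0.07
path [[0.41, -0.11, 0.44], [0.42, -0.05, 0.42], [0.44, 0.01, 0.39], [0.45, 0.07, 0.37], [0.46, 0.13, 0.35]]
```

```bash
python3 -m crank '[[0.016,0.007,0.028,0,0,0,0.5],[0.016,0.007,0.028,0,0,0,0.5],[0.016,0.007,0.028,0,0,0,0.5],[0.016,0.007,0.028,0,0,0,0.5],[0.016,0.007,0.028,0,0,0,0.5],[0.016,0.007,0.028,0,0,0,0.5],[0.016,0.007,0.028,0,0,0,0.5],[0.016,0.007,0.028,0,0,0,0.5],[0.016,0.007,0.028,0,0,0,0.5],[0.016,0.007,0.028,0,0,0,0.5],[0,0,0,0,0,0,0.5]]'
python3 - <<'E'
from h import *
o=ctrl.get_obs();print(o['joint_pos'])
cap('scene','s1.png');cap('top','t1.png')
plan(np.array([.470,.246,.239]),Rt(40),6)
E
```

```text
time: 3.3
tcp_pos: [0.4697, 0.1616, 0.3366]
ee_rot: [-1.806, -1.815, -0.666]
contact_force: [-1.2, -0.8, 0.2]
gripper_width: 0.047
[ 0.72116041  0.11964919 -0.67794736  1.85687179 -0.65843966  1.30029638
  0.26814604]
N 6 row [0.0006, -0.0001, 0.0219] [-0.01, -0.08, 0.02] |t| 0.022 |w| 0.08
path [[0.47, 0.17, 0.32], [0.47, 0.19, 0.3], [0.47, 0.2, 0.29], [0.47, 0.22, 0.27], [0.47, 0.23, 0.26], [0.47, 0.25, 0.24]]
```

View pics/s1.png

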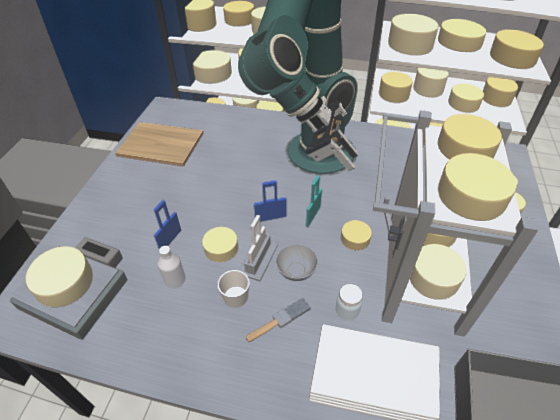

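View pics/t1.png

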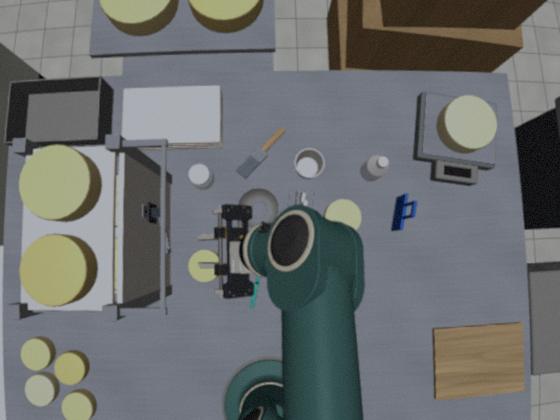

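The fingers (top view, about (200,237) and (200,265)) straddle the post's line at (166,249), leaning below and clear of the runner. Moving in.

```bash
python3 -m crank '[[0,0,0.022,0,0,0,0.5],[0,0,0.022,0,0,0,0.5],[0,0,0.022,0,0,0,0.5],[0.002,0,0.022,0,0,0,0.5],[0.002,0,0.022,0,0,0,0.5],[0,0,0.02,0,0,0,0.5],[0,0,0,0,0,0,0.5]]' 10
python3 - <<'E'
from h import *
cap('scene','s2.png')
c=cap('scene');im=c['img'][100:330,320:450,::-1];cv2.imwrite('pics/s2z.png',cv2.resize(im,None,fx=2.6,fy=2.6,interpolation=2))
E
```

```text
time: 4.1
tcp_pos: [0.4699, 0.2459, 0.2403]
ee_rot: [-1.809, -1.812, -0.666]
contact_force: [0.3, -1.2, 0.3]
gripper_width: 0.0472
```

View pics/s2z.png

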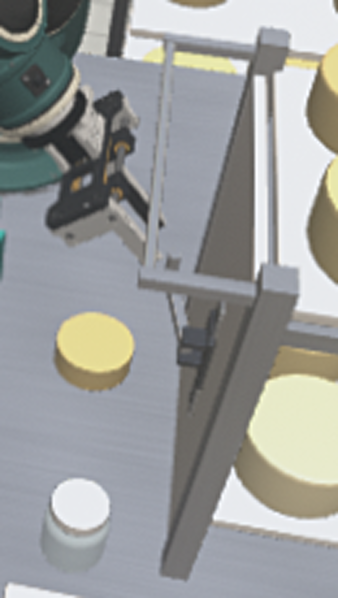

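Run:
```python
from h import *
np.set_printoptions(precision=3,suppress=True)
c=dict(np.load('pics/s2.npz'));P=cloud(c)
o=ctrl.get_obs();p=np.array(o['tcp_pos']);R=Ro.from_rotvec(o['ee_rot']).as_matrix();print(R)
for q in(p,p+R[:,1]*.0235,p-R[:,1]*.0235,[.47,.246,.255],[.568,.2695,.24],[.523,.2055,.441]):
    uv=proj(c,q)[0];print(np.round(q,3),uv,(uv-[320,100])*2.6, P[int(round(uv[1])),int(round(uv[0]))])
m=(P[...,0]>.40)&(P[...,0]<.55)&(P[...,1]>.2)&(P[...,1]<.28)&(P[...,2]>.235)&(P[...,2]<.35)
v,u=np.nonzero(m)
for a,b in zip(u,v):print(a,b,P[b,a],c['img'][b,a])
```

```text
[[-0.001  1.     0.   ]
 [ 0.761  0.001  0.649]
 [ 0.649  0.001 -0.761]]
[0.471 0.245 0.242] [385.384 200.705] [169.997 261.834] [0.476 0.243 0.246]
[0.495 0.245 0.242] [384.902 206.689] [168.745 277.392] [0.695 0.222 0.442]
[0.448 0.245 0.242] [385.849 194.886] [171.206 246.702] [0.194 0.273 0.   ]
[0.47  0.246 0.255] [386.657 197.172] [173.308 252.648] [0.472 0.247 0.258]
[0.568 0.27  0.24 ] [392.557 228.554] [188.647 334.241] [0.57  0.271 0.241]
[0.523 0.206 0.441] [381.993 154.657] [161.183 142.108] [0.526 0.205 0.442]
374 172 [0.435 0.2   0.309] [177 176 174]
374 173 [0.438 0.201 0.307] [187 182 176]
374 174 [0.444 0.201 0.309] [164 161 156]
375 174 [0.439 0.204 0.306] [187 183 177]
374 175 [0.446 0.201 0.307] [111 109 106]
375 175 [0.44  0.204 0.303] [177 173 167]
376 175 [0.435 0.207 0.299] [185 181 175]
374 176 [0.446 0.202 0.303] [66 66 65]
375 176 [0.445 0.205 0.304] [135 132 129]
376 176 [0.444 0.207 0.303] [174 170 165]
377 176 [0.439 0.21  0.299] [140 139 137]
374 177 [0.448 0.202 0.302] [50 50 52]
375 177 [0.446 0.205 0.301] [75 75 74]
376 177 [0.444 0.208 0.299] [132 1
[... 4752 characters left out ...]
 [0.472 0.243 0.245] [100  98  96]
386 200 [0.475 0.246 0.249] [111 109 107]
387 200 [0.475 0.248 0.25 ] [113 110 108]
388 200 [0.475 0.251 0.25 ] [113 112 111]
384 201 [0.474 0.241 0.243] [93 93 91]
385 201 [0.476 0.243 0.246] [103 100  98]
386 201 [0.475 0.246 0.244] [112 109 107]
387 201 [0.478 0.249 0.248] [111 108 107]
388 201 [0.475 0.252 0.246] [114 113 113]
384 202 [0.472 0.242 0.237] [98 97 95]
385 202 [0.476 0.244 0.242] [106 104 102]
386 202 [0.476 0.247 0.242] [110 108 105]
387 202 [0.473 0.25  0.24 ] [109 106 105]
388 202 [0.469 0.253 0.236] [120 120 122]
385 203 [0.479 0.244 0.241] [123 123 125]
386 203 [0.475 0.248 0.237] [118 117 117]
387 203 [0.473 0.25  0.236] [115 114 114]
```

```bash
python3 -m crank '[[0,0,0,0,0,0,0.05],[0,0,0,0,0,0,0.05],[0,0,0,0,0,0,0.05],[0,0,0,0,0,0,0.05],[0,0,0,0,0,0,0.05],[0,0,0,0,0,0,0.05]]' 10
python3 - <<'E'
from h import *
cap('scene','s3.png')
c=cap('scene');im=c['img'][130:280,340:430,::-1];cv2.imwrite('pics/s3z.png',cv2.resize(im,None,fx=4,fy=4,interpolation=2))
E
```

```text
time: 4.8
tcp_pos: [0.4705, 0.246, 0.2415]
ee_rot: [-1.809, -1.814, -0.668]
contact_force: [-0.0, 0.2, 0.7]
gripper_width: 0.0055
```

View pics/s3z.png

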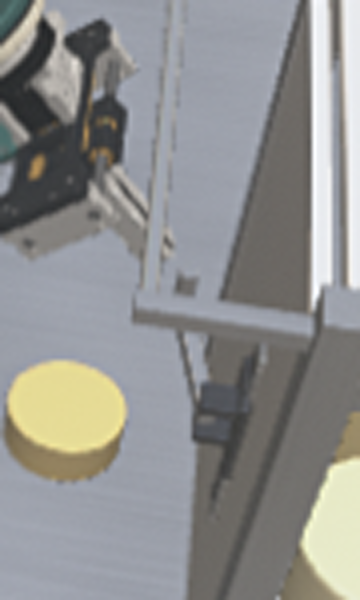

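Run:
```python
from h import *
np.set_printoptions(precision=3,suppress=True)
c=dict(np.load('pics/s3.npz'));P=cloud(c)
o=ctrl.get_obs();p=np.array(o['tcp_pos']);R=Ro.from_rotvec(o['ee_rot']).as_matrix()
m=(P[...,0]>.44)&(P[...,0]<.50)&(P[...,1]>.2)&(P[...,1]<.243)&(P[...,2]>.235)&(P[...,2]<.35)
q=P[m];t=(q-p)@R;i=np.argsort(-t[:,2]);print(np.c_[q,t][i][:25])
```

```text
[[ 0.472  0.242  0.237 -0.006  0.002  0.001]
 [ 0.473  0.241  0.242 -0.004  0.002 -0.003]
 [ 0.472  0.241  0.244 -0.002  0.001 -0.006]
 [ 0.475  0.243  0.248  0.002  0.004 -0.007]
 [ 0.471  0.24   0.247 -0.001  0.    -0.008]
 [ 0.474  0.242  0.251  0.003  0.003 -0.01 ]
 [ 0.473  0.242  0.254  0.005  0.003 -0.012]
 [ 0.471  0.241  0.256  0.006  0.    -0.014]
 [ 0.468  0.241  0.256  0.006 -0.003 -0.015]
 [ 0.472  0.229  0.265  0.002  0.001 -0.029]
 [ 0.465  0.233  0.271  0.009 -0.005 -0.031]
 [ 0.475  0.233  0.273  0.011  0.005 -0.033]
 [ 0.466  0.23   0.271  0.007 -0.005 -0.033]
 [ 0.461  0.232  0.275  0.011 -0.01  -0.034]
 [ 0.465  0.232  0.275  0.011 -0.005 -0.035]
 [ 0.478  0.226  0.271  0.003  0.008 -0.036]
 [ 0.478  0.23   0.275  0.01   0.007 -0.036]
 [ 0.466  0.23   0.275  0.009 -0.005 -0.036]
 [ 0.462  0.229  0.276  0.009 -0.008 -0.037]
 [ 0.459  0.229  0.276  0.009 -0.012 -0.037]
 [ 0.476  0.23   0.277  0.011  0.005 -0.038]
 [ 0.463  0.227  0.276  0.007 -0.008 -0.039]
 [ 0.456  0.229  0.277  0.01  -0.014 -0.039]
 [ 0.478  0.227  0.279  0.01   0.008 -0.041]
 [ 0.47   0.227  0.279  0.009 -0.    -0.041]]
```

Run:
```python
from h import *
np.set_printoptions(precision=3,suppress=True)
R=Rt(40)
for n,p in(('t1',[.4697,.1616,.3366]),('s1',[.4697,.1616,.3366]),):
    c=dict(np.load(f'pics/{n}.npz'));P=cloud(c).reshape(-1,3);P=P[np.isfinite(P).all(1)&(c['depth'].ravel()>0)]
    t=(P-p)@R
    m=(abs(t[:,0])<.025)&(abs(t[:,1])<.05)&(t[:,2]<.03)&(t[:,2]>-.09)
    t=t[m]; 
    for s in(t[:,1]>0,t[:,1]<0):
        a=t[s];a=a[np.argsort(-a[:,2])];print(n,len(a));print(a[:8]);print(np.percentile(a,[2,50,98],axis=0))
```

```text
t1 89
[[ 0.008  0.025 -0.03 ]
 [ 0.008  0.027 -0.034]
 [ 0.009  0.029 -0.035]
 [ 0.009  0.025 -0.036]
 [ 0.008  0.031 -0.039]
 [ 0.009  0.033 -0.039]
 [ 0.009  0.025 -0.039]
 [ 0.006  0.025 -0.039]]
[[-0.002  0.023 -0.088]
 [ 0.008  0.029 -0.066]
 [ 0.01   0.035 -0.035]]
t1 95
[[ 0.006 -0.025 -0.03 ]
 [ 0.009 -0.027 -0.03 ]
 [ 0.008 -0.029 -0.033]
 [ 0.006 -0.025 -0.034]
 [ 0.009 -0.031 -0.034]
 [ 0.009 -0.027 -0.035]
 [ 0.008 -0.035 -0.037]
 [ 0.008 -0.033 -0.038]]
[[ 0.004 -0.036 -0.088]
 [ 0.008 -0.029 -0.064]
 [ 0.01  -0.024 -0.033]]
s1 158
[[ 0.008  0.027 -0.031]
 [ 0.003  0.029 -0.032]
 [ 0.002  0.032 -0.035]
 [ 0.011  0.029 -0.035]
 [-0.004  0.029 -0.035]
 [ 0.009  0.033 -0.036]
 [ 0.009  0.029 -0.036]
 [ 0.009  0.026 -0.037]]
[[-0.01   0.026 -0.088]
 [ 0.003  0.035 -0.064]
 [ 0.01   0.038 -0.035]]
s1 169
[[-0.008 -0.024 -0.03 ]
 [ 0.007 -0.027 -0.031]
 [ 0.001 -0.026 -0.031]
 [ 0.006 -0.022 -0.032]
 [-0.    -0.021 -0.032]
 [-0.007 -0.025 -0.033]
 [-0.001 -0.025 -0.033]
 [-0.003 -0.022 -0.033]]
[[-0.01  -0.035 -0.089]
 [ 0.003 -0.024 -0.061]
 [ 0.01  -0.02  -0.032]]
```

Both cameras put the real fingertips about 30 mm short of the reported TCP along the tool's z axis. The closed fingers, at (382,192), stop short of the post at (386,198). I'll allow for this offset: reopen, then go 30 mm deeper.

```bash
python3 -m crank '[[0,0,0,0,0,0,0.5],[0,0,0,0,0,0,0.5],[0,0,0,0,0,0,0.5],[0,0,0,0,0,0,0.5],[0,0,0.01,0,0,0,0.5],[0,0,0.01,0,0,0,0.5],[0,0,0.01,0,0,0,0.5],[0,0,0,0,0,0,0.5]]' 10
python3 -m crank '[[0,0,0,0,0,0,0.05],[0,0,0,0,0,0,0.05],[0,0,0,0,0,0,0.05],[0,0,0,0,0,0,0.05],[0,0,0,0,0,0,0.05],[0,0,0,0,0,0,0.05]]' 10
python3 - <<'E'
from h import *
cap('scene','s4.png')
c=cap('scene');im=c['img'][130:280,340:430,::-1];cv2.imwrite('pics/s4z.png',cv2.resize(im,None,fx=4,fy=4,interpolation=2))
E
```

```text
time: 5.7
tcp_pos: [0.4695, 0.2666, 0.2176]
ee_rot: [-1.807, -1.814, -0.666]
contact_force: [0.3, -0.4, -0.4]
gripper_width: 0.0475
time: 6.3
tcp_pos: [0.4709, 0.2653, 0.2188]
ee_rot: [-1.81, -1.814, -0.669]
contact_force: [2.9, 0.9, -0.4]
gripper_width: 0.0133
```

View pics/s4z.png

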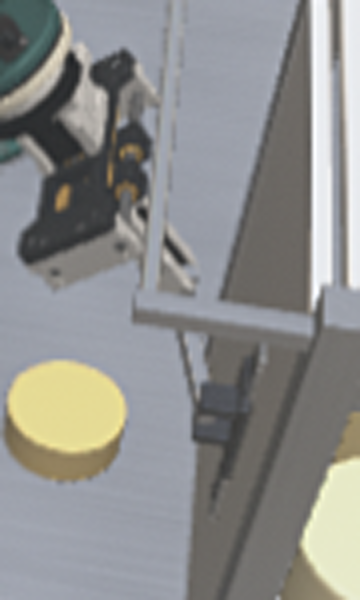

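Run:
```python
from h import *
o=ctrl.get_obs();R=Ro.from_rotvec(o['ee_rot']).as_matrix()
h=np.array([.568,.2695]);a=np.linspace(.236,1.60,17)
pt=np.c_[h[0]-.1*np.cos(a),h[1]-.1*np.sin(a),0*a]
for d in np.diff(pt,axis=0)@R: print([round(x,4) for x in d])
```

```text
[np.float64(-0.0062), np.float64(0.0023), np.float64(-0.0053)]
[np.float64(-0.0061), np.float64(0.003), np.float64(-0.0052)]
[np.float64(-0.0059), np.float64(0.0037), np.float64(-0.005)]
[np.float64(-0.0056), np.float64(0.0043), np.float64(-0.0048)]
[np.float64(-0.0053), np.float64(0.0049), np.float64(-0.0045)]
[np.float64(-0.005), np.float64(0.0055), np.float64(-0.0042)]
[np.float64(-0.0046), np.float64(0.006), np.float64(-0.0039)]
[np.float64(-0.0042), np.float64(0.0065), np.float64(-0.0035)]
[np.float64(-0.0037), np.float64(0.007), np.float64(-0.0032)]
[np.float64(-0.0033), np.float64(0.0074), np.float64(-0.0028)]
[np.float64(-0.0028), np.float64(0.0077), np.float64(-0.0023)]
[np.float64(-0.0023), np.float64(0.008), np.float64(-0.0019)]
[np.float64(-0.0017), np.float64(0.0082), np.float64(-0.0015)]
[np.float64(-0.0012), np.float64(0.0084), np.float64(-0.001)]
[np.float64(-0.0007), np.float64(0.0085), np.float64(-0.0005)]
[np.float64(-0.0001), np.float64(0.0085), np.float64(-0.0001)]
```

```bash
python3 -m crank '[[-0.0062,0.0023,-0.0053,0,0,0,0.05],[-0.0061,0.003,-0.0052,0,0,0,0.05],[-0.0059,0.0037,-0.005,0,0,0,0.05],[-0.0056,0.0043,-0.0048,0,0,0,0.05]]' 15; python3 -m crank '[[-0.0053,0.0049,-0.0045,0,0,0,0.05],[-0.005,0.0055,-0.0042,0,0,0,0.05],[-0.0046,0.006,-0.0039,0,0,0,0.05],[-0.0042,0.0065,-0.0035,0,0,0,0.05]]'
```

```text
time: 6.8
tcp_pos: [0.4827, 0.234, 0.2184]
ee_rot: [-1.807, -1.814, -0.665]
contact_force: [-9.5, -0.5, 4.0]
gripper_width: 0.0135
time: 7.2
tcp_pos: [0.5043, 0.2075, 0.2174]
ee_rot: [-1.808, -1.814, -0.661]
contact_force: [-20.9, -18.1, 13.2]
gripper_width: 0.013
```

```bash
python3 -m crank '[[-0.001,-0.0015,-0.001,0,0,0,0.05],[0,0,0,0,0,0,0.05]]'
python3 - <<'E'
from h import *
np.set_printoptions(precision=3,suppress=True)
c=cap('scene','s5.png');P=cloud(c).reshape(-1,3)
im=c['img'][130:280,330:430,::-1];cv2.imwrite('pics/s5z.png',cv2.resize(im,None,fx=4,fy=4,interpolation=2))
m=(P[:,2]>.225)&(P[:,2]<.234)&(P[:,0]>.5)&(P[:,0]<.56)&(P[:,1]>.19)&(P[:,1]<.265);print(P[m])
o=ctrl.get_obs();R=Ro.from_rotvec(o['ee_rot']).as_matrix();print(o['tcp_pos']-.03*R[:,2],o['contact_force'])
E
```

```text
time: 7.4
tcp_pos: [0.5053, 0.2065, 0.2181]
ee_rot: [-1.811, -1.814, -0.667]
contact_force: [-4.0, -6.8, -0.4]
gripper_width: 0.0128
[[0.501 0.198 0.233]
 [0.509 0.19  0.231]
 [0.508 0.193 0.231]
 [0.509 0.196 0.232]
 [0.505 0.199 0.229]
 [0.509 0.191 0.227]
 [0.513 0.193 0.231]
 [0.511 0.196 0.23 ]
 [0.513 0.199 0.233]
 [0.511 0.201 0.231]
 [0.508 0.204 0.229]
 [0.513 0.191 0.227]
 [0.513 0.194 0.227]
 [0.515 0.196 0.23 ]
 [0.513 0.199 0.229]
 [0.515 0.202 0.232]
 [0.514 0.204 0.231]
 [0.509 0.207 0.227]
 [0.516 0.192 0.226]
 [0.515 0.194 0.226]
 [0.515 0.197 0.227]
 [0.515 0.2   0.228]
 [0.517 0.202 0.23 ]
 [0.516 0.205 0.23 ]
 [0.515 0.208 0.229]
 [0.515 0.21  0.23 ]
 [0.52  0.2   0.228]
 [0.517 0.203 0.226]
 [0.519 0.205 0.228]
 [0.519 0.208 0.229]
 [0.518 0.211 0.229]
 [0.515 0.213 0.227]
 [0.522 0.203 0.227]
 [0.523 0.206 0.229]
 [0.522 0.208 0.229]
 [0.52  0.211 0.227]
 [0.522 0.213 0.23 ]
 [0.523 0.216 0.231]
 [0.521 0.219 0.23 ]
 [0.523 0.206 0.225]
 [0.527 0.208 0.23 ]
 [0.525 0.211 0.228]
 [0.525 0.214 0.229]
 [0.524 0.217 0.229]
 [0.525 0.219 0.23 ]
 [0.523 0.222 0.228]
 
[... 1085 characters left out ...]
.231]
 [0.548 0.245 0.229]
 [0.546 0.248 0.228]
 [0.545 0.251 0.228]
 [0.55  0.235 0.225]
 [0.552 0.24  0.229]
 [0.553 0.243 0.23 ]
 [0.552 0.245 0.23 ]
 [0.552 0.248 0.23 ]
 [0.551 0.25  0.23 ]
 [0.548 0.253 0.228]
 [0.553 0.241 0.226]
 [0.553 0.246 0.228]
 [0.552 0.248 0.227]
 [0.555 0.251 0.23 ]
 [0.555 0.253 0.231]
 [0.552 0.256 0.229]
 [0.551 0.259 0.228]
 [0.555 0.246 0.226]
 [0.556 0.249 0.227]
 [0.558 0.251 0.231]
 [0.559 0.253 0.232]
 [0.557 0.256 0.231]
 [0.553 0.259 0.227]
 [0.554 0.262 0.229]
 [0.558 0.246 0.225]
 [0.559 0.249 0.227]
 [0.558 0.252 0.226]
 [0.557 0.254 0.226]
 [0.56  0.256 0.23 ]
 [0.56  0.259 0.23 ]
 [0.557 0.262 0.228]]
[0.505 0.187 0.241] [-3.532 -8.22   0.748]
```

View pics/s5z.png

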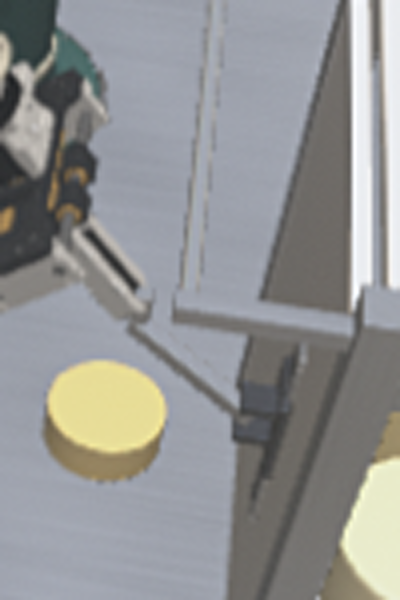

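Run:
```python
from h import *
o=ctrl.get_obs();R=Ro.from_rotvec(o['ee_rot']).as_matrix()
a=np.linspace(.89,1.62,9)
pt=np.c_[-.1*np.cos(a),-.1*np.sin(a),0*a]
for d in np.diff(pt,axis=0)@R: print(np.round(d,4).tolist())
```

```text
[-0.0041, 0.0073, -0.0035]
[-0.0036, 0.0078, -0.0031]
[-0.003, 0.0082, -0.0026]
[-0.0025, 0.0085, -0.0021]
[-0.0019, 0.0088, -0.0016]
[-0.0012, 0.009, -0.0011]
[-0.0006, 0.0091, -0.0005]
[0.0, 0.0091, 0.0]
```

```bash
python3 -m crank '[[-0.0041,0.0073,-0.0035,0,0,0,0.05],[-0.0036,0.0078,-0.0031,0,0,0,0.05],[-0.003,0.0082,-0.0026,0,0,0,0.05]]'; python3 -m crank '[[-0.0025,0.0085,-0.0021,0,0,0,0.05],[-0.0019,0.0088,-0.0016,0,0,0,0.05],[-0.0012,0.009,-0.0011,0,0,0,0.05]]'
```

```text
time: 7.75
tcp_pos: [0.5278, 0.1918, 0.2177]
ee_rot: [-1.81, -1.814, -0.664]
contact_force: [-10.8, -12.6, 4.6]
gripper_width: 0.0128
time: 8.05
tcp_pos: [0.555, 0.1848, 0.2181]
ee_rot: [-1.811, -1.814, -0.666]
contact_force: [-5.2, -7.2, 0.9]
gripper_width: 0.0124
```

```bash
python3 -m crank '[[-0.0006,0.0075,-0.0005,0,0,0,0.05],[0,0.005,0,0,0,0,0.05]]'; python3 -m crank '[[0,0.003,0,0,0,0,0.05],[0,0.003,0,0,0,0,0.05],[0,0,0,0,0,0,0.05],[0,0,0,0,0,0,0.05]]';python3 - <<'E'
from h import *
np.set_printoptions(precision=3,suppress=True)
c=cap('scene','s6.png');P=cloud(c).reshape(-1,3)
im=c['img'][130:280,330:430,::-1];cv2.imwrite('pics/s6z.png',cv2.resize(im,None,fx=4,fy=4,interpolation=2))
m=(P[:,2]>.224)&(P[:,2]<.234)&(P[:,0]>.5)&(P[:,0]<.62)&(P[:,1]>.19)&(P[:,1]<.245);q=P[m]
for a in np.arange(.19,.245,.005):
  b=q[(q[:,1]>=a)&(q[:,1]<a+.005)]
  if len(b):print(a,b[:,0].min(),b[:,0].max(),b[:,0].mean(),b[:,2].mean())
o=ctrl.get_obs();R=Ro.from_rotvec(o['ee_rot']).as_matrix();print(o['tcp_pos']-.03*R[:,2],o['contact_force'])
E
```

```text
time: 8.25
tcp_pos: [0.5678, 0.1843, 0.2181]
ee_rot: [-1.811, -1.814, -0.667]
contact_force: [-4.8, -7.0, 0.8]
gripper_width: 0.013
time: 8.65
tcp_pos: [0.5704, 0.1846, 0.2175]
ee_rot: [-1.807, -1.814, -0.66]
contact_force: [-24.5, -15.1, 10.8]
gripper_width: 0.013
0.19 0.5628471305206549 0.5753509378528848 0.5680969974186107 0.22865679287101087
0.195 0.5632463787621796 0.5753837431845308 0.5704759161828237 0.22830112949947612
0.2 0.5624358433425165 0.5752822865646084 0.5693704727789242 0.22763701071122366
0.20500000000000002 0.561431327606092 0.571095868507141 0.5677261116064292 0.22823403853804541
0.21000000000000002 0.5634814681812265 0.5734706937565655 0.5688065348319495 0.22805141262910916
0.21500000000000002 0.5628228805142209 0.5742810262815784 0.5690238745268243 0.22695461691163712
0.22000000000000003 0.563301362606821 0.5736486731677316 0.5695450699835964 0.2283893675333667
0.22500000000000003 0.5618547008436747 0.5742027752687052 0.5685154216360917 0.22898114886493645
0.23000000000000004 0.5629012287127527 0.575292694398167 0.5703223749347691 0.2280604394303084
0.23500000000000004 0.5635614940129285 0.5744597807944628 0.568711141472124 0.22868516854013604
0.24000000000000005 0.5612921301973386 0.5751571483311929 0.568383477730611 0.22765888682988952
[0.571 0.165 0.24 ] [-24.25  -15.714  10.011]
```

View pics/s6z.png

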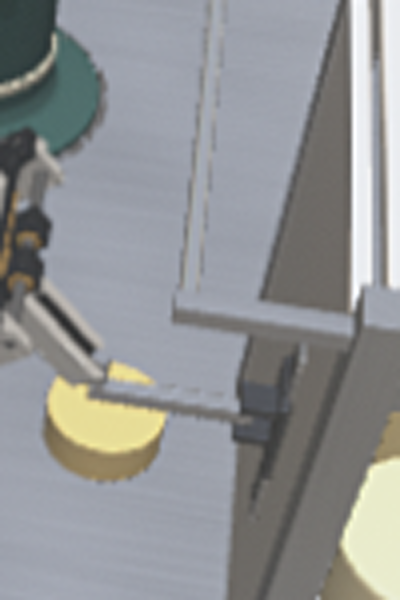

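The arm now points straight out at x≈0.569 along its whole length, and the force rises against the stop. I'll let the post go and back off.

```bash
python3 -m crank '[[0.0,-0.002,0,0,0,0,0.05],[0,0,0,0,0,0,0.6],[0,0,0,0,0,0,0.6],[0,0,0,0,0,0,0.6],[0,0,-0.01,0,0,0,0.6],[0,0,-0.02,0,0,0,0.6],[0,0,-0.03,0,0,0,1],[0,0,-0.03,0,0,0,1],[0,0,-0.03,0,0,0,1],[0,0,0,0,0,0,1]]'
python3 - <<'E'
from h import *
np.set_printoptions(precision=3,suppress=True)
c=cap('scene','s7.png');P=cloud(c).reshape(-1,3)
im=c['img'][100:330,220:430,::-1];cv2.imwrite('pics/s7z.png',cv2.resize(im,None,fx=2.6,fy=2.6,interpolation=2))
m=(P[:,2]>.224)&(P[:,2]<.234)&(P[:,0]>.5)&(P[:,0]<.62)&(P[:,1]>.16)&(P[:,1]<.245);q=P[m]
for a in np.arange(.15,.245,.01):
  b=q[(q[:,1]>=a)&(q[:,1]<a+.01)]
  if len(b):print(a,b[:,0].min(),b[:,0].max(),b[:,0].mean(),b[:,2].mean())
m=(P[:,2]>.236)&(P[:,2]<.27)&(P[:,0]>.55)&(P[:,0]<.59)&(P[:,1]>.14)&(P[:,1]<.2);print('post',np.percentile(P[m],[2,50,98],axis=0))
R=Rt(40,-.145);G=np.array([.575,-.105,.147])
T=G+.049*R[:,2];print(T,T-.14*R[:,2])
plan(T-.14*R[:,2],R,10)
E
```

```text
time: 9.7
tcp_pos: [0.5732, 0.1047, 0.3129]
ee_rot: [-1.814, -1.815, -0.672]
contact_force: [-0.8, 0.1, -0.6]
gripper_width: 0.0812
0.16 0.5718715833095411 0.5745394275411713 0.5732339281351485 0.22925772571794925
0.17 0.5596075613593495 0.5756258910491208 0.569118202058236 0.22837529469473475
0.18000000000000002 0.5641574339187818 0.5737187585428615 0.5704711417467173 0.22901446296247857
0.19000000000000003 0.5625826065805922 0.5755589659043557 0.569328053122191 0.22811417406651133
0.20000000000000004 0.5638089724575311 0.5764810847700851 0.56957644449981 0.2291006495581773
0.21000000000000005 0.5592382856647286 0.5742405118660983 0.5686796777069305 0.2282190859140219
0.22000000000000006 0.5604566287585662 0.5743105345361684 0.5693986892892404 0.22814795461526927
0.23000000000000007 0.5616276376430462 0.5753891159305262 0.5689427424678902 0.22923199792822063
0.24000000000000007 0.5620024500120185 0.5739744853976254 0.5694283412226115 0.22883171165164834
post [[0.563 0.161 0.239]
 [0.57  0.168 0.252]
 [0.575 0.174 0.257]]
[ 0.58  -0.074  0.109] [ 0.567 -0.163  0.217]
N 10 row [-0.0267, 0.0012, -0.0102] [-0.52, -0.04, 0.65] |t| 0.029 |w| 0.83
path [[0.57, 0.08, 0.3], [0.57, 0.03, 0.28], [0.57, -0.03, 0.26], [0.57, -0.08, 0.24], [0.57, -0.14, 0.23]]
```

View pics/s7z.png

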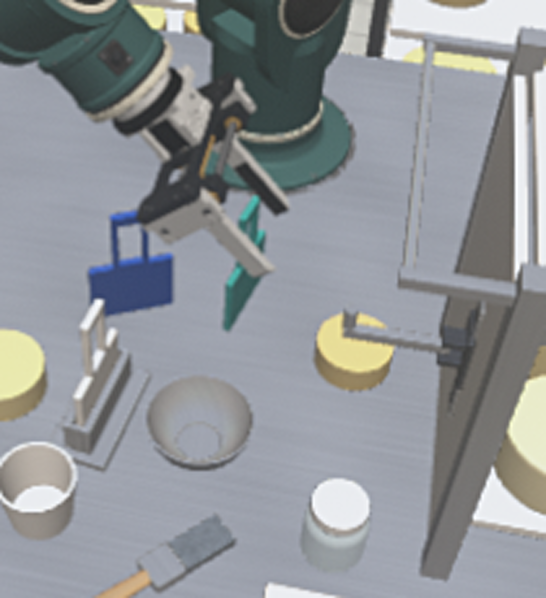

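Hook out and staying: its arm runs from (347,325) to (445,345) in the zoom, with the post top at z≈0.256. Moving back over the peel.

```bash
python3 -m crank '[[-0.027,0.001,-0.01,-0.5,0,0.65,1],[-0.027,0.001,-0.01,-0.5,0,0.65,1],[-0.027,0.001,-0.01,-0.5,0,0.65,1],[-0.027,0.001,-0.01,-0.5,0,0.65,1],[-0.027,0.001,-0.01,-0.5,0,0.65,1],[-0.027,0.001,-0.01,-0.5,0,0.65,1],[-0.027,0.001,-0.01,-0.5,0,0.65,1],[-0.027,0.001,-0.01,-0.5,0,0.65,1],[-0.027,0.001,-0.01,-0.5,0,0.65,1],[-0.027,0.001,-0.01,-0.5,0,0.65,1],[0,0,0,0,0,0,1]]'
python3 - <<'E'
from h import *
np.set_printoptions(precision=3,suppress=True)
c=cap('scene','s8.png');P=cloud(c).reshape(-1,3)
im=c['img'][100:330,180:430,::-1];cv2.imwrite('pics/s8z.png',cv2.resize(im,None,fx=2.6,fy=2.6,interpolation=2))
R=Rt(40,-.145);G=np.array([.575,-.105,.147])
T=G+.049*R[:,2];print(ctrl.get_obs()['joint_pos'])
plan(T,R,7)
E
```

```text
time: 10.85
tcp_pos: [0.5634, -0.1673, 0.2086]
ee_rot: [-1.959, -1.685, -0.713]
contact_force: [0.4, -0.2, -0.8]
gripper_width: 0.0941
[ 0.92   0.58  -0.466  1.543 -0.416  1.357  0.491]
N 7 row [0.0008, 0.0004, 0.0195] [-0.05, -0.07, -0.03] |t| 0.019 |w| 0.09
path [[0.57, -0.15, 0.2], [0.57, -0.14, 0.18], [0.57, -0.13, 0.17], [0.57, -0.11, 0.15], [0.58, -0.1, 0.14], [0.58, -0.09, 0.12], [0.58, -0.07, 0.11]]
```

View pics/s8z.png

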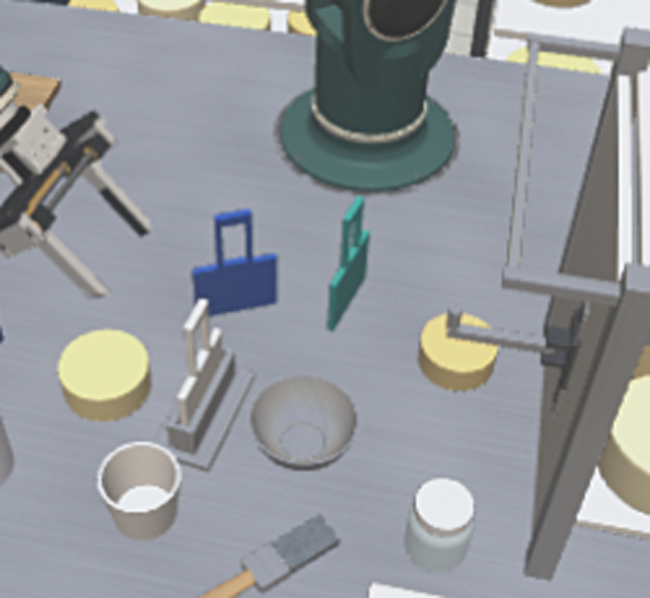

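Peel untouched at (195,330); the open fingers, tips at (103,293) and (147,232), line up with the handle sides.

```bash
python3 -m crank '[[0.001,0.0005,0.02,0,0,0,1],[0.001,0.0005,0.02,0,0,0,1],[0.001,0.0005,0.02,0,0,0,1],[0.001,0.0005,0.02,0,0,0,1],[0.001,0.0005,0.02,0,0,0,1],[0,0,0.018,0,0,0,1],[0,0,0.018,0,0,0,1],[0,0,0,0,0,0,1]]'
python3 - <<'E'
from h import *
np.set_printoptions(precision=3,suppress=True)
c=cap('scene','s9.png')
im=c['img'][170:310,180:330,::-1];cv2.imwrite('pics/s9z.png',cv2.resize(im,None,fx=4,fy=4,interpolation=2))
R=Rt(40,-.145);G=np.array([.575,-.105,.147])
o=ctrl.get_obs();R1=Ro.from_rotvec(o['ee_rot']).as_matrix();print(o['tcp_pos']-.049*R1[:,2],G,R1)
E
```

```text
time: 11.7
tcp_pos: [0.5787, -0.0691, 0.1099]
ee_rot: [-1.948, -1.692, -0.712]
contact_force: [-0.3, 0.8, 0.6]
gripper_width: 0.0938
[ 0.575 -0.102  0.148] [ 0.575 -0.105  0.147] [[ 0.11   0.99   0.085]
 [ 0.753 -0.139  0.644]
 [ 0.649 -0.006 -0.76 ]]
```

View pics/s9z.png

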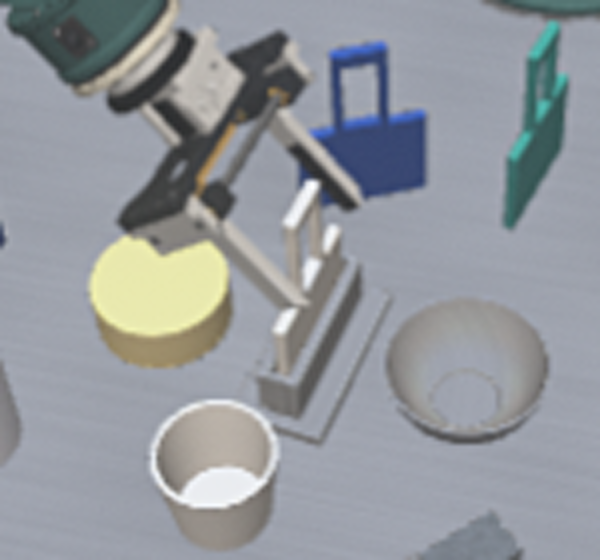

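```bash
python3 -m crank '[[0,0,0,0,0,0,0.3],[0,0,0,0,0,0,0.3],[0,0,0,0,0,0,0.3],[0,0,0,0,0,0,0.3],[0,0,0,0,0,0,0.3],[0,0,0,0,0,0,0.3]]' 25
python3 - <<'E'
from h import *
np.set_printoptions(precision=3,suppress=True)
c=cap('scene','s10.png')
im=c['img'][170:310,180:330,::-1];cv2.imwrite('pics/s10z.png',cv2.resize(im,None,fx=4,fy=4,interpolation=2))
o=ctrl.get_obs();R1=Ro.from_rotvec(o['ee_rot']).as_matrix();print(R1.T@[0,0,1.])
E
```

```text
time: 12.35
tcp_pos: [0.5793, -0.0715, 0.1108]
ee_rot: [-1.953, -1.692, -0.714]
contact_force: [0.6, 0.2, -0.1]
gripper_width: 0.0495
[ 0.649 -0.006 -0.761]
```

View pics/s10z.png

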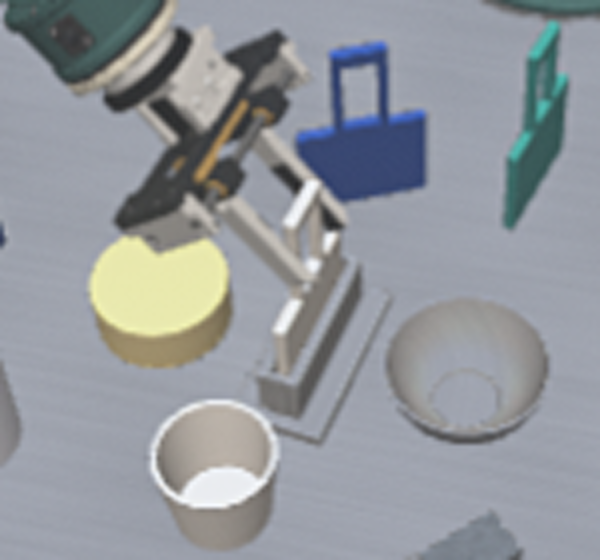

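```bash
python3 -m crank '[[0,0,0,0,0,0,0.3],[0,0,0,0,0,0,0.3],[0,0,0,0,0,0,0.3]]' 30
```

```text
time: 12.7
tcp_pos: [0.5793, -0.0714, 0.1107]
ee_rot: [-1.953, -1.692, -0.714]
contact_force: [0.2, -0.5, -0.5]
gripper_width: 0.0454
```

```bash
python3 -m crank '[[0.0032,0,-0.0038,0,0,0,0.3],[0.0065,0,-0.0076,0,0,0,0.3],[0.0065,0,-0.0076,0,0,0,0.3],[0.0065,0,-0.0076,0,0,0,0.3],[0.0065,0,-0.0076,0,0,0,0.3],[0.0065,0,-0.0076,0,0,0,0.3],[0.0097,0,-0.0114,0,0,0,0.3],[0.0097,0,-0.0114,0,0,0,0.3],[0.0097,0,-0.0114,0,0,0,0.3],[0.0097,0,-0.0114,0,0,0,0.3],[0,0,0,0,0,0,0.3]]' 30
cat > m.py <<'E'
from h import *
import sys
np.set_printoptions(precision=4,suppress=True)
def white(c,lo,hi,R,p):
    P=cloud(c).reshape(-1,3);C=c['img'].reshape(-1,3).astype(int)
    t=(P-p)@R  # tool frame about reported tcp
    return P,C,t
E
python3 - <<'E'
from h import *
np.set_printoptions(precision=3,suppress=True)
c=cap('scene','s11.png');cap('top','t11.png')
im=c['img'][120:300,180:330,::-1];cv2.imwrite('pics/s11z.png',cv2.resize(im,None,fx=3.3,fy=3.3,interpolation=2))
o=ctrl.get_obs();print(o['tcp_pos'],o['contact_force'],o['torque'],o['joint_pos'],o['gripper_width'])
E
```

```text
time: 13.8
tcp_pos: [0.5808, -0.0717, 0.2278]
ee_rot: [-1.953, -1.694, -0.716]
contact_force: [0.0, 0.2, -1.9]
gripper_width: 0.0458
[ 0.58  -0.072  0.226] [ 0.827 -0.462 -1.259] [-0.898  0.044  0.01 ] [ 0.836  0.507 -0.516  1.63  -0.466  1.268  0.4  ] 0.046031644778703994
```

View pics/s11z.png

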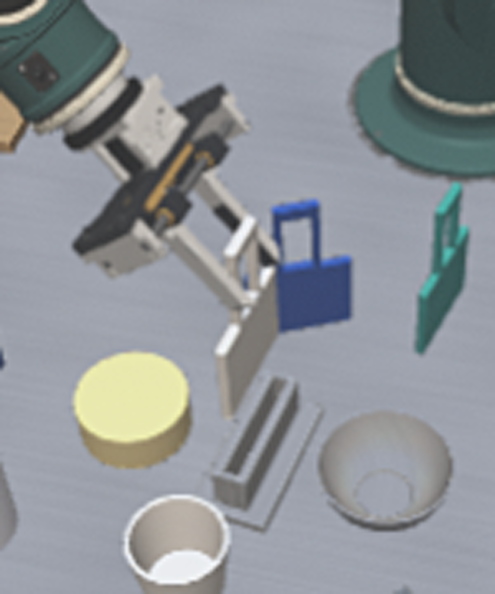

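View pics/t11.png

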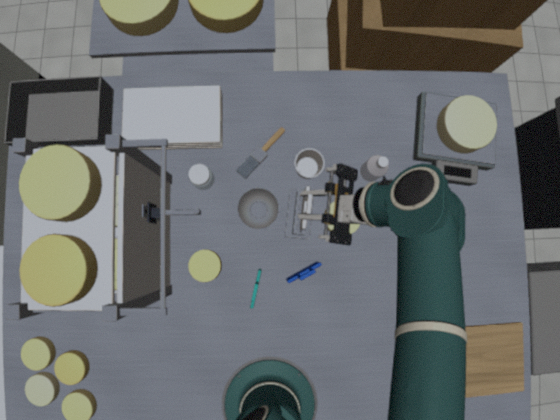

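```bash
cat > fit.py <<'E'
from h import *
def fit(c,ctr,verbose=True,thr=120):
    """ctr: approx peel handle-centre world"""
    P=cloud(c);C=c['img'].astype(int);H=P.reshape(-1,3);K=C.reshape(-1,3)
    ctr=np.array(ctr)
    m=(abs(H[:,0]-ctr[0])<.065)&(abs(H[:,1]-ctr[1])<.035)&(H[:,2]<ctr[2]+.07)&(H[:,2]>ctr[2]-.16)&(K.min(1)>thr)&(c['depth'].ravel()>0)
    q=H[m]
    bl=q[q[:,2]<ctr[2]-.055]
    for _ in range(6):
        cen=np.median(bl,0) if _==0 else bl.mean(0);U,S,V=np.linalg.svd(bl-cen);n=V[2]
        d=abs((bl-cen)@n);bl=bl[d<max(.003,2*np.median(d))]
    n=n*np.sign(n[1]);print('blade',len(bl),'cen',cen,'n',n,'tilt(rad)',np.arcsin(n[2]),'yaw',np.arctan2(-n[0],n[1]))
    top=q[(q[:,2]>ctr[2]+.02)]
    zt=np.percentile(top[:,2],90);tp=top[abs(top[:,2]-zt)<.006]
    print('top z',zt,len(tp),np.percentile(tp,[3,50,97],axis=0).tolist())
    print('blade x range',np.percentile(bl[:,0],[1,99]),'z',np.percentile(bl[:,2],[1,99]))
E
python3 - <<'E'
from fit import *
np.set_printoptions(precision=4,suppress=True)
o=ctrl.get_obs();R=Ro.from_rotvec(o['ee_rot']).as_matrix();G=o['tcp_pos']-.049*R[:,2];print(G)
for n in('s11','t11'):
    try: fit(dict(np.load(f'pics/{n}.npz')),G)
    except Exception as e:print(e)
E
```

```text
[ 0.5756 -0.1031  0.2628]
blade 39 cen [ 0.6251 -0.1104  0.1701] n [ 0.1547  0.988  -0.001 ] tilt(rad) -0.0009527490756632266 yaw -0.1553426758731621
top z 0.3139904614364362 42 [[0.5377793022217168, -0.13771136856947652, 0.30817056030227213], [0.5471185065812297, -0.1325462862328543, 0.3126143426727207], [0.6062467829791057, -0.11045912644809291, 0.318105136376813]]
blade x range [0.5531 0.6327] z [0.1338 0.2063]
blade 10 cen [ 0.5603 -0.0986  0.1991] n [ 0.1082  0.994  -0.0173] tilt(rad) -0.01728565473663502 yaw -0.10844458725724009
top z 0.3098918014769055 41 [[0.5382673117271737, -0.13622375349053062, 0.3039646797354714], [0.5956382214362048, -0.1276362840230089, 0.3078976903514334], [0.6066657543485596, -0.10591190444485661, 0.31450957970065135]]
blade x range [0.5221 0.5887] z [0.1911 0.2057]
```

Run:
```python
from h import *
np.set_printoptions(precision=4,suppress=True)
o=ctrl.get_obs();R=Ro.from_rotvec(o['ee_rot']).as_matrix();G=o['tcp_pos']-.049*R[:,2]
R2=Ro.from_rotvec([0,0,.152]).as_matrix()@R
# G z -> eye offset: eye=.2865 at G z
Gt=np.array([.5693,.110,G[2]-.005])
plan(Gt+.049*R2[:,2],R2,10)
```

```text
N 10 row [0.0158, -0.0027, 0.0142] [0.56, -0.0, -0.66] |t| 0.021 |w| 0.87
path [[0.58, -0.05, 0.23], [0.58, -0.01, 0.22], [0.58, 0.04, 0.22], [0.58, 0.08, 0.22], [0.57, 0.12, 0.22]]
```

```bash
python3 -m crank '[[0.0158,-0.0027,0.0142,0.56,0,-0.66,0.3],[0.0158,-0.0027,0.0142,0.56,0,-0.66,0.3],[0.0158,-0.0027,0.0142,0.56,0,-0.66,0.3],[0.0158,-0.0027,0.0142,0.56,0,-0.66,0.3],[0.0158,-0.0027,0.0142,0.56,0,-0.66,0.3],[0.0158,-0.0027,0.0142,0.56,0,-0.66,0.3],[0.0158,-0.0027,0.0142,0.56,0,-0.66,0.3],[0.0158,-0.0027,0.0142,0.56,0,-0.66,0.3],[0.0158,-0.0027,0.0142,0.56,0,-0.66,0.3],[0.0158,-0.0027,0.0142,0.56,0,-0.66,0.3],[0,0,0,0,0,0,0.3],[0,0,0,0,0,0,0.3]]'
python3 - <<'E'
from fit import *
np.set_printoptions(precision=4,suppress=True)
c=cap('scene','s12.png');t=cap('top','t12.png')
im=c['img'][120:300,270:420,::-1];cv2.imwrite('pics/s12z.png',cv2.resize(im,None,fx=3.3,fy=3.3,interpolation=2))
im=t['img'][150:280,110:310,::-1];cv2.imwrite('pics/t12z.png',cv2.resize(im,None,fx=4,fy=4,interpolation=2))
o=ctrl.get_obs();R=Ro.from_rotvec(o['ee_rot']).as_matrix();G=o['tcp_pos']-.049*R[:,2];print(G)
fit(c,G)
P=cloud(c);h=P.reshape(-1,3);K=c['img'].reshape(-1,3).min(1)
m=(abs(h[:,0]-G[0])<.03)&(abs(h[:,1]-G[1]+.004)<.012)&(h[:,2]>G[2]+.005)&(h[:,2]<G[2]+.06);q=h[m];i=np.argsort(q[:,2]);print(q[i][::3])
E
```

```text
time: 15.1
tcp_pos: [0.5683, 0.1427, 0.2202]
ee_rot: [-1.8, -1.817, -0.658]
contact_force: [-0.9, -0.5, -2.1]
gripper_width: 0.0454
[0.5692 0.1097 0.2574]
blade 54 cen [0.6076 0.1112 0.1632] n [0.0201 0.9998 0.0008] tilt(rad) 0.0007694677605176607 yaw -0.020102480457438718
top z 0.30762828467500836 39 [[0.533712559960959, 0.07552283138630678, 0.3028731546522095], [0.5936390192492274, 0.07954506444050516, 0.30713025946740063], [0.6052517583879684, 0.08494526019061706, 0.31324939246522254]]
blade x range [0.5217 0.6249] z [0.1256 0.2012]
[[0.5454 0.0985 0.2628]
 [0.5466 0.1121 0.2633]
 [0.5955 0.1162 0.2661]
 [0.5444 0.0952 0.2687]
 [0.5486 0.1119 0.2692]
 [0.5864 0.1094 0.27  ]
 [0.5448 0.1005 0.2704]
 [0.5987 0.111  0.2722]
 [0.593  0.11   0.2735]
 [0.5459 0.1003 0.2753]
 [0.5447 0.0947 0.2767]
 [0.5443 0.0999 0.2774]
 [0.5889 0.1063 0.2796]
 [0.597  0.1049 0.2803]
 [0.5455 0.0971 0.2818]
 [0.5935 0.1016 0.2833]
 [0.5429 0.0992 0.2834]
 [0.5444 0.0967 0.2843]
 [0.592  0.1037 0.286 ]
 [0.5891 0.1032 0.2866]
 [0.5438 0.0964 0.2874]
 [0.5405 0.0959 0.2878]
 [0.5926 0.1113 0.2884]
 [0.5908 0.1084 0.2896]
 [0.54   0.0955 0.291 ]
 [0.59   0.108  0.2925]
 [0.5873 0.1101 0.2938]
 [0.5788 0.1061 0.2952]
 [0.5749 0.1107 0.296 ]
 [0.5681 0.1097 0.2962]
 [0.5863 0.1097 0.2965]
 [0.566  0.1042 0.2966]
 [0.5812 0.1038 0.2971]
 [0.5916 0.1053 0.2972]
 [0.5779 0.1033 0.2974]
 [0.5652 0.1118 0.2975]
 [0.5516 0.1072 0.2977]
 [0.587  0.1123 0.2977]
 [0.5802 0.1113 0.2979]
 [0.5629 0.1088 0.2982]
 [0.5592 0.1108 0.2986]
 [0.5862 0.1069 0.2993]
 [0.5493 0.1093 0.2996]]
```

View pics/s12z.png

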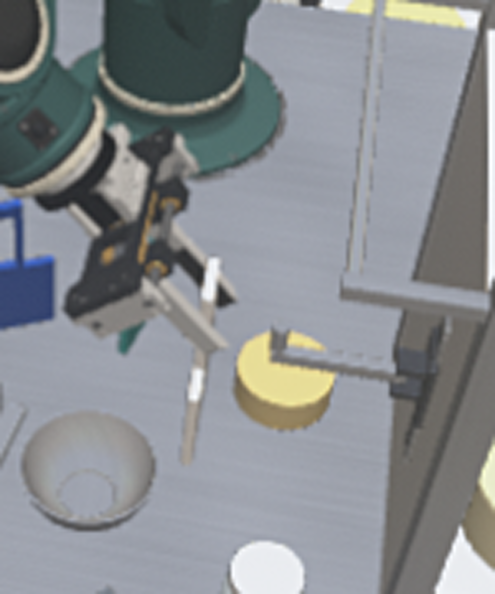

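View pics/t12z.png

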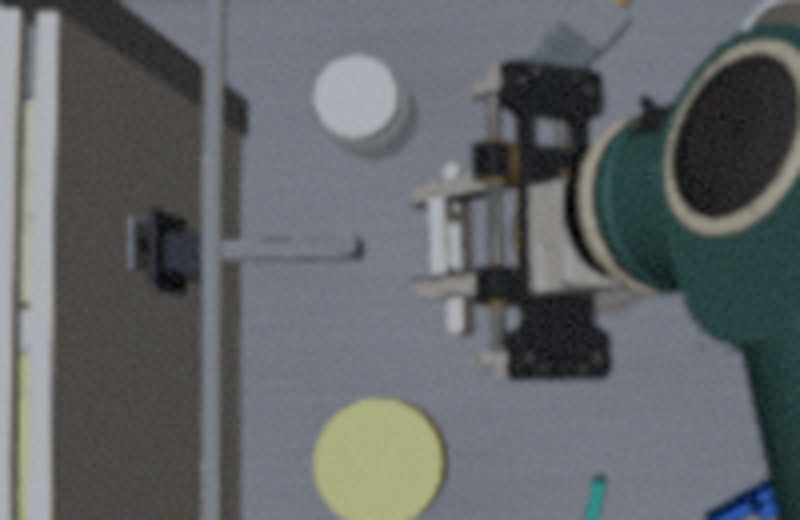

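Run:
```python
from h import *
np.set_printoptions(precision=4,suppress=True)
G=np.array([0.5692,0.1097,0.2574])
for n in('t12','s12'):
    c=dict(np.load(f'pics/{n}.npz'));h=cloud(c).reshape(-1,3);K=c['img'].reshape(-1,3).min(1).astype(int)
    m=(abs(h[:,0]-G[0])<.045)&(abs(h[:,1]-.106)<.012)&(h[:,2]>.285)&(h[:,2]<.312)&(K>140)
    q=h[m];print(n,len(q),np.percentile(q,[2,50,98],axis=0),np.polyfit(q[:,0],q[:,1],1))
    m=(abs(h[:,0]-G[0])<.075)&(abs(h[:,1]-.106)<.014)&(h[:,2]>.2)&(h[:,2]<.225)&(K>120)
    q=h[m];print(' blade',len(q),np.percentile(q,[2,50,98],axis=0),'left',np.percentile(q[q[:,0]<.54],[2,50,98],axis=0) if (q[:,0]<.54).any() else '')
    m=(abs(h[:,0]-G[0])<.02)&(abs(h[:,1]-.168)<.012)&(h[:,2]>.245)&(h[:,2]<.27);q=h[m];print(' post',len(q),np.percentile(q,[2,50,98],axis=0))
```

```text
t12 77 [[0.547  0.1038 0.2913]
 [0.5682 0.1084 0.2951]
 [0.5898 0.1135 0.2987]] [0.0383 0.0864]
 blade 82 [[0.5147 0.1035 0.2061]
 [0.5606 0.1081 0.2114]
 [0.6219 0.1132 0.2157]] left [[0.5147 0.1036 0.2061]
 [0.5251 0.1067 0.2102]
 [0.5353 0.1117 0.2128]]
 post 30 [[0.5613 0.1634 0.2467]
 [0.5685 0.1683 0.2526]
 [0.5737 0.1759 0.2554]]
s12 76 [[0.5367 0.0946 0.2861]
 [0.5748 0.1064 0.2963]
 [0.6026 0.1124 0.2994]] [0.0259 0.0907]
 blade 64 [[0.5411 0.103  0.201 ]
 [0.606  0.1086 0.2124]
 [0.6243 0.113  0.2213]] left [[0.5277 0.1112 0.2097]
 [0.5289 0.1115 0.2104]
 [0.53   0.1117 0.2111]]
 post 27 [[0.5628 0.1612 0.2473]
 [0.569  0.1682 0.2539]
 [0.5763 0.1744 0.2574]]
```

Run:
```python
from h import *
o=ctrl.get_obs();R=Ro.from_rotvec(o['ee_rot']).as_matrix();print(np.round(R.T@np.diag([.01]*3),5))
```

```text
[[-4.00e-05  7.61e-03  6.49e-03]
 [ 1.00e-02  9.00e-05 -5.00e-05]
 [-1.00e-04  6.49e-03 -7.61e-03]]
```

```bash
python3 -m crank '[[-0.0036,0,0.0042,0,0,0,0.3],[-0.0036,0,0.0042,0,0,0,0.3],[0.0061,0,0.0052,0,0,0,0.3],[0.0061,0,0.0052,0,0,0,0.3],[0.0061,0,0.0052,0,0,0,0.3],[0.0061,0,0.0052,0,0,0,0.3],[0,0,0,0,0,0,0.3]]'
python3 - <<'E'
from h import *
c=cap('scene','s13.png');t=cap('top','t13.png')
im=c['img'][150:290,310:420,::-1];cv2.imwrite('pics/s13z.png',cv2.resize(im,None,fx=4,fy=4,interpolation=2))
E
```

```text
time: 15.9
tcp_pos: [0.5676, 0.1757, 0.2095]
ee_rot: [-1.799, -1.817, -0.658]
contact_force: [0.1, 0.9, -1.5]
gripper_width: 0.0455
```

View pics/s13z.png

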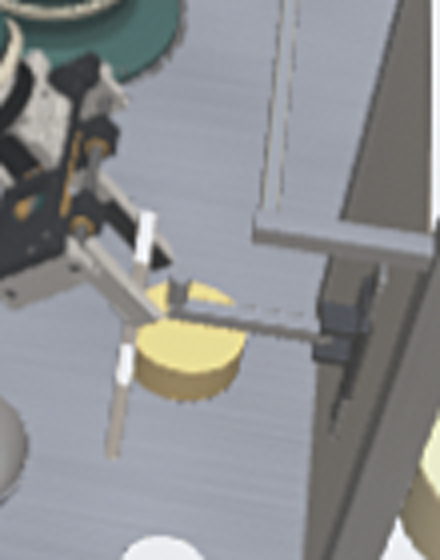

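```bash
python3 -m crank '[[0.0061,0,0.0052,0,0,0,0.3],[0.0061,0,0.0052,0,0,0,0.3]]';python3 -m crank '[[0.0061,0,0.0052,0,0,0,0.3],[0.0061,0,0.0052,0,0,0,0.3]]'; python3 -m crank '[[0.0061,0,0.0052,0,0,0,0.3],[0.0061,0,0.0052,0,0,0,0.3],[0,0,0,0,0,0,0.3]]'
python3 - <<'E'
from h import *
c=cap('scene','s14.png');t=cap('top','t14.png')
im=c['img'][150:290,310:420,::-1];cv2.imwrite('pics/s14z.png',cv2.resize(im,None,fx=4,fy=4,interpolation=2))
E
```

```text
time: 16.2
tcp_pos: [0.5681, 0.1904, 0.2092]
ee_rot: [-1.802, -1.815, -0.659]
contact_force: [0.6, 0.7, -1.6]
gripper_width: 0.0463
time: 16.4
tcp_pos: [0.5677, 0.2071, 0.2093]
ee_rot: [-1.801, -1.816, -0.659]
contact_force: [0.4, 0.6, -2.3]
gripper_width: 0.0458
time: 16.7
tcp_pos: [0.5672, 0.2236, 0.2094]
ee_rot: [-1.799, -1.817, -0.658]
contact_force: [0.1, -0.1, -1.3]
gripper_width: 0.0457
```

View pics/s14z.png

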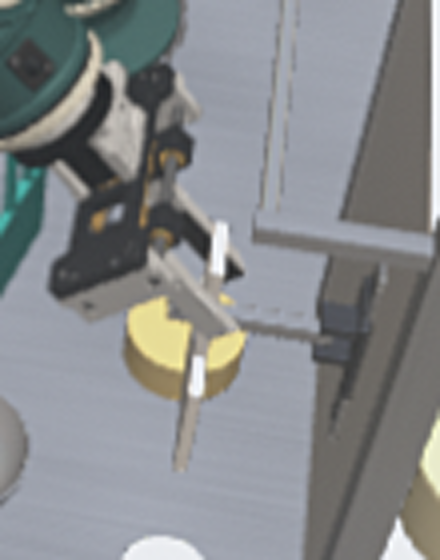

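```bash
python3 -m crank '[[0.0061,0,0.0052,0,0,0,0.3],[0.0061,0,0.0052,0,0,0,0.3],[0.0061,0,0.0052,0,0,0,0.3],[0,0,0,0,0,0,0.3]]'
python3 - <<'E'
from h import *
np.set_printoptions(precision=4,suppress=True)
c=cap('scene','s15.png');t=cap('top','t15.png')
im=c['img'][150:290,310:420,::-1];cv2.imwrite('pics/s15z.png',cv2.resize(im,None,fx=4,fy=4,interpolation=2))
for n,c in(('s',c),('t',t)):
    h=cloud(c).reshape(-1,3);K=c['img'].reshape(-1,3).min(1).astype(int)
    m=(abs(h[:,0]-.568)<.04)&(abs(h[:,1]-.2125)<.014)&(h[:,2]>.265)&(h[:,2]<.30)&(K>120)
    q=h[m];print(n,len(q),np.percentile(q,[2,50,98],axis=0) if len(q) else '')
E
```

```text
time: 17.2
tcp_pos: [0.5668, 0.2478, 0.2095]
ee_rot: [-1.799, -1.817, -0.658]
contact_force: [-0.1, 0.3, -1.4]
gripper_width: 0.0456
s 103 [[0.5355 0.1987 0.2667]
 [0.5872 0.21   0.2785]
 [0.6031 0.2178 0.2877]]
t 122 [[0.5338 0.2019 0.2671]
 [0.5668 0.2123 0.283 ]
 [0.6005 0.2185 0.2875]]
```

View pics/s15z.png

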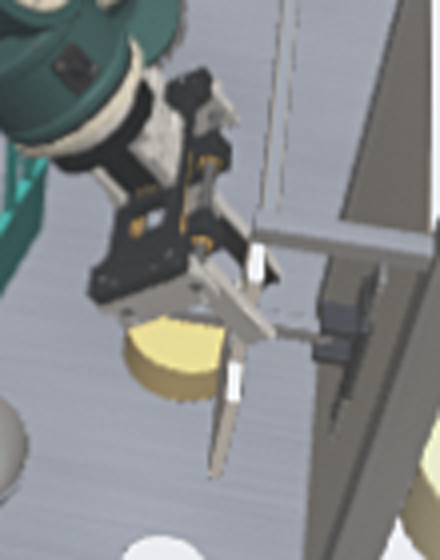

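```bash
python3 -m crank '[[-0.0026,0,0.003,0,0,0,0.3],[-0.0026,0,0.003,0,0,0,0.3],[-0.0026,0,0.003,0,0,0,0.3],[-0.0026,0,0.003,0,0,0,0.3],[-0.0026,0,0.003,0,0,0,0.3],[-0.0026,0,0.003,0,0,0,0.3],[-0.0026,0,0.003,0,0,0,0.3],[-0.0013,0,0.0015,0,0,0,0.3],[0,0,0,0,0,0,0.3]]'; for i in 1 2; do :; done; python3 -m crank '[[-0.0006,0,0.0008,0,0,0,0.3],[-0.0006,0,0.0008,0,0,0,0.3],[0,0,0,0,0,0,0.3]]';python3 -m crank '[[-0.0006,0,0.0008,0,0,0,0.3],[-0.0006,0,0.0008,0,0,0,0.3],[0,0,0,0,0,0,0.3]]'
```

```text
time: 18.2
tcp_pos: [0.5671, 0.246, 0.1792]
ee_rot: [-1.801, -1.815, -0.658]
contact_force: [0.2, 0.5, -1.1]
gripper_width: 0.0456
time: 18.5
tcp_pos: [0.5672, 0.2461, 0.1774]
ee_rot: [-1.801, -1.816, -0.659]
contact_force: [0.0, 0.4, -1.5]
gripper_width: 0.0459
time: 18.8
tcp_pos: [0.5671, 0.2462, 0.1753]
ee_rot: [-1.801, -1.816, -0.659]
contact_force: [0.1, -0.3, -1.8]
gripper_width: 0.0455
```

```bash
python3 -m crank '[[-0.0006,0,0.0008,0,0,0,0.3],[-0.0006,0,0.0008,0,0,0,0.3],[0,0,0,0,0,0,0.3]]';python3 -m crank '[[-0.0006,0,0.0008,0,0,0,0.3],[0,0,0,0,0,0,0.3]]';python3 -m crank '[[-0.0006,0,0.0008,0,0,0,0.3],[0,0,0,0,0,0,0.3]]'
python3 - <<'E'
from h import *
np.set_printoptions(precision=4,suppress=True)
c=cap('scene','s16.png');t=cap('top','t16.png')
im=c['img'][150:290,310:420,::-1];cv2.imwrite('pics/s16z.png',cv2.resize(im,None,fx=4,fy=4,interpolation=2))
for n,c in(('s',c),('t',t)):
    h=cloud(c).reshape(-1,3);K=c['img'].reshape(-1,3).min(1).astype(int)
    m=(abs(h[:,0]-.568)<.02)&(abs(h[:,1]-.2125)<.014)&(h[:,2]>.235)&(h[:,2]<.27)&(K>120)
    q=h[m];print(n,len(q),np.percentile(q,[2,50,98],axis=0) if len(q) else '')
E
```

```text
time: 19.1
tcp_pos: [0.5671, 0.2464, 0.1733]
ee_rot: [-1.801, -1.816, -0.658]
contact_force: [-0.5, -0.1, -1.5]
gripper_width: 0.0458
time: 19.3
tcp_pos: [0.5671, 0.2464, 0.1724]
ee_rot: [-1.801, -1.816, -0.659]
contact_force: [0.3, 1.1, -1.7]
gripper_width: 0.0456
time: 19.5
tcp_pos: [0.5671, 0.2465, 0.1714]
ee_rot: [-1.801, -1.816, -0.659]
contact_force: [0.6, -0.8, -1.6]
gripper_width: 0.0457
s 48 [[0.5481 0.207  0.2454]
 [0.568  0.2113 0.2484]
 [0.5869 0.2165 0.251 ]]
t 63 [[0.55   0.209  0.2435]
 [0.5699 0.2127 0.2464]
 [0.5875 0.2171 0.2499]]
```

View pics/s16z.png

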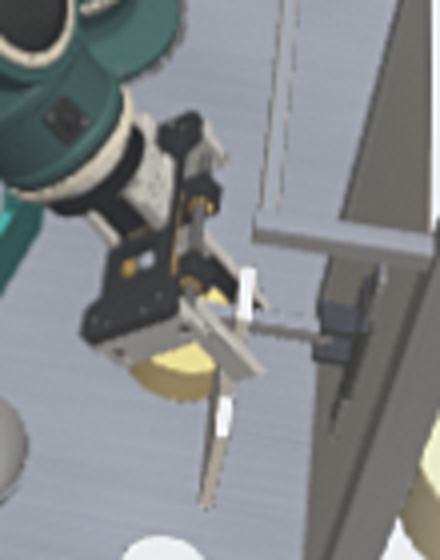

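```bash
python3 -m crank '[[-0.0006,0,0.0008,0,0,0,0.3],[0,0,0,0,0,0,0.3]]';python3 -m crank '[[-0.0006,0,0.0008,0,0,0,0.3],[0,0,0,0,0,0,0.3]]';python3 -m crank '[[-0.0003,0,0.0004,0,0,0,0.3],[0,0,0,0,0,0,0.3]]'
```

```text
time: 19.8
tcp_pos: [0.5671, 0.2466, 0.1704]
ee_rot: [-1.801, -1.816, -0.659]
contact_force: [-0.2, -0.1, -1.0]
gripper_width: 0.0455
time: 20.0
tcp_pos: [0.5671, 0.2466, 0.1694]
ee_rot: [-1.801, -1.816, -0.659]
contact_force: [-0.3, -0.3, -1.5]
gripper_width: 0.046
time: 20.2
tcp_pos: [0.5671, 0.2466, 0.1689]
ee_rot: [-1.801, -1.816, -0.659]
contact_force: [1.0, 0.9, -2.7]
gripper_width: 0.0454
```

```bash
python3 -m crank '[[-0.0003,0,0.0004,0,0,0,0.3],[0,0,0,0,0,0,0.3]]';python3 -m crank '[[-0.0003,0,0.0004,0,0,0,0.3],[0,0,0,0,0,0,0.3]]'
```

```text
time: 20.4
tcp_pos: [0.5671, 0.2467, 0.1685]
ee_rot: [-1.801, -1.816, -0.659]
contact_force: [0.6, -0.1, -1.3]
gripper_width: 0.0459
time: 20.6
tcp_pos: [0.5672, 0.2467, 0.1681]
ee_rot: [-1.801, -1.816, -0.659]
contact_force: [-0.7, -0.6, -0.1]
gripper_width: 0.0458
```

```bash
python3 -m crank '[[-0.0003,0,0.0004,0,0,0,0.3],[0,0,0,0,0,0,0.3]]';python3 -m crank '[[-0.0003,0,0.0004,0,0,0,0.3],[0,0,0,0,0,0,0.3]]';python3 - <<'E'
from h import *
np.set_printoptions(precision=4,suppress=True)
c=cap('scene','s17.png');t=cap('top','t17.png')
for n,c in(('s',c),('t',t)):
    h=cloud(c).reshape(-1,3);K=c['img'].reshape(-1,3).min(1).astype(int)
    m=(abs(h[:,0]-.568)<.02)&(abs(h[:,1]-.2125)<.014)&(h[:,2]>.235)&(h[:,2]<.27)&(K>120)
    q=h[m];print(n,len(q),np.percentile(q,[2,50,98],axis=0) if len(q) else '')
F=[]
for i in range(4): ctrl.capture('top');F.append(ctrl.get_obs()['contact_force'])
print(np.mean(F,0))
E
```

```text
time: 20.8
tcp_pos: [0.5672, 0.2468, 0.1679]
ee_rot: [-1.801, -1.816, -0.659]
contact_force: [-2.6, -2.3, 5.7]
gripper_width: 0.0456
time: 21.0
tcp_pos: [0.5673, 0.2469, 0.1677]
ee_rot: [-1.801, -1.816, -0.66]
contact_force: [-5.3, -4.6, 11.6]
gripper_width: 0.0455
s 45 [[0.5499 0.2073 0.2409]
 [0.5704 0.2118 0.2448]
 [0.5877 0.2167 0.2473]]
t 67 [[0.5488 0.209  0.2366]
 [0.5677 0.2134 0.2428]
 [0.587  0.218  0.2459]]
[-4.4709 -4.9866 10.9747]
```

Contact felt: Fz rose from −1.5 N to +11 N, and both cameras put the handle top at z≈0.244, so the slot's top edge is on the arm. I'll ease off a little and release.

```bash
python3 -m crank '[[0.0003,0,-0.0004,0,0,0,0.3],[0,0,0,0,0,0,0.3]]' 10; python3 -m crank '[[0,0,0,0,0,0,0.5],[0,0,0,0,0,0,0.55],[0,0,0,0,0,0,0.6],[0,0,0,0,0,0,0.7],[0,0,0,0,0,0,0.8],[0,0,0,0,0,0,0.9],[0,0,0,0,0,0,1],[0,0,0,0,0,0,1],[0,0,0,0,0,0,1]]'
python3 - <<'E'
from h import *
c=cap('scene','s18.png');t=cap('top','t18.png')
im=c['img'][150:290,310:420,::-1];cv2.imwrite('pics/s18z.png',cv2.resize(im,None,fx=4,fy=4,interpolation=2))
im=t['img'][150:280,110:310,::-1];cv2.imwrite('pics/t18z.png',cv2.resize(im,None,fx=4,fy=4,interpolation=2))
E
```

```text
time: 21.5
tcp_pos: [0.5672, 0.2469, 0.1678]
ee_rot: [-1.801, -1.816, -0.659]
contact_force: [-0.6, -0.8, 5.3]
gripper_width: 0.0457
time: 22.4
tcp_pos: [0.5671, 0.2467, 0.1675]
ee_rot: [-1.801, -1.816, -0.659]
contact_force: [-0.9, -0.9, -0.3]
gripper_width: 0.0938
```

View pics/s18z.png

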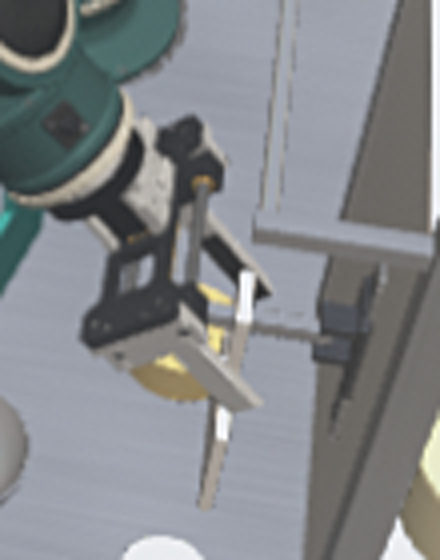

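View pics/t18z.png

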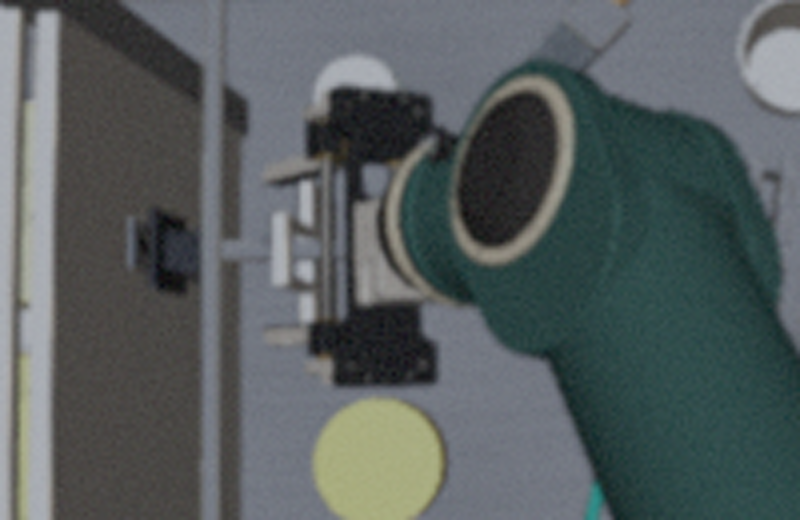

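```bash
python3 -m crank '[[0,0,-0.01,0,0,0,1],[0,0,-0.015,0,0,0,1],[0,0,-0.02,0,0,0,1],[0,0,-0.03,0,0,0,1],[0,0,-0.03,0,0,0,1],[0,0,-0.03,0,0,0,1],[-0.03,0,-0.02,0,0,0,1],[-0.03,0,-0.02,0,0,0,1],[0,0,0,0,0,0,1],[0,0,0,0,0,0,1],[0,0,0,0,0,0,1],[0,0,0,0,0,0,1],[0,0,0,0,0,0,1],[0,0,0,0,0,0,1]]'
python3 - <<'E'
from fit import *
np.set_printoptions(precision=4,suppress=True)
c=cap('scene','s19.png');t=cap('top','t19.png')
im=c['img'][130:310,220:430,::-1];cv2.imwrite('pics/s19z.png',cv2.resize(im,None,fx=3.3,fy=3.3,interpolation=2))
im=t['img'][120:320,100:330,::-1];cv2.imwrite('pics/t19z.png',cv2.resize(im,None,fx=3,fy=3,interpolation=2))
fit(c,[.568,.2125,.205],thr=100)
for n,c in(('s',c),('t',t)):
    h=cloud(c).reshape(-1,3);K=c['img'].reshape(-1,3).min(1).astype(int)
    m=(abs(h[:,0]-.568)<.03)&(abs(h[:,1]-.2125)<.014)&(h[:,2]>.235)&(h[:,2]<.27)&(K>120)
    q=h[m];print(n,len(q),np.percentile(q,[2,50,98],axis=0) if len(q) else '')
E
```

```text
time: 23.9
tcp_pos: [0.5691, 0.088, 0.2617]
ee_rot: [-1.8, -1.816, -0.658]
contact_force: [0.2, 1.0, 0.0]
gripper_width: 0.0938
blade 64 cen [0.5912 0.2089 0.1113] n [-0.0474  0.9988 -0.0081] tilt(rad) -0.008105854398365376 yaw 0.04740304117175295
top z 0.24554671818982043 55 [[0.545358104670903, 0.20719712341839308, 0.24085684420681563], [0.5680832291422341, 0.21167909949161184, 0.24482804773367636], [0.5893293651428944, 0.21678013592400375, 0.24766522272722505]]
blade x range [0.517  0.6243] z [0.0744 0.1499]
s 60 [[0.545  0.2073 0.2363]
 [0.5716 0.2121 0.2446]
 [0.5894 0.217  0.2477]]
t 77 [[0.5454 0.2089 0.2362]
 [0.5652 0.2128 0.2431]
 [0.5879 0.2178 0.2464]]
```

View pics/s19z.png

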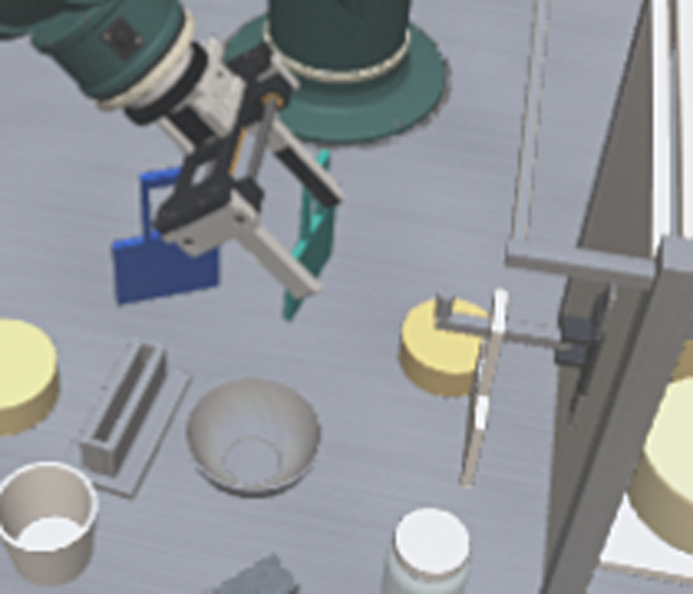

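View pics/t19z.png

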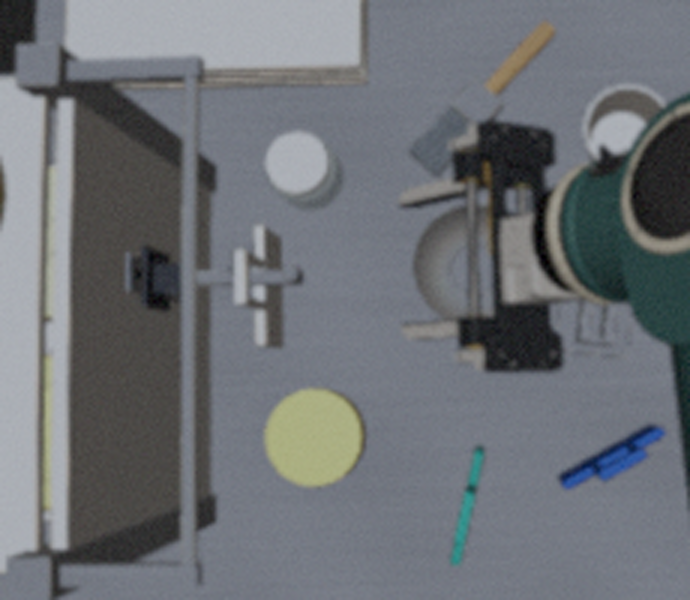

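The peel hangs from the arm behind the post, handle top at (500,297) in the scene zoom, with the gripper clear and the stand empty. One last check for stillness, the hook angle and the bystanders.

```bash
python3 -m crank '[[0,0,0,0,0,0,1],[0,0,0,0,0,0,1],[0,0,0,0,0,0,1],[0,0,0,0,0,0,1],[0,0,0,0,0,0,1],[0,0,0,0,0,0,1],[0,0,0,0,0,0,1],[0,0,0,0,0,0,1],[0,0,0,0,0,0,1],[0,0,0,0,0,0,1]]' | head -2
python3 - <<'E'
from fit import *
np.set_printoptions(precision=4,suppress=True)
c=cap('scene','s20.png');fit(c,[.568,.2125,.205],thr=100)
P=cloud(c).reshape(-1,3)
m=(P[:,2]>.223)&(P[:,2]<.234)&(abs(P[:,0]-.569)<.02)&(P[:,1]>.165)&(P[:,1]<.245)&(abs(P[:,1]-.2125)>.012);q=P[m]
a=np.polyfit(q[:,1],q[:,0],1);print('hook slope',a[0],'x',q[:,0].mean())
c0=dict(np.load('pics/s0.npz')) if 0 else dict(np.load('pics/scene0.npz'))
a=cv2.cvtColor(c0['img'],7).astype(int);b=cv2.cvtColor(c['img'],7).astype(int);d=abs(a-b)>25
cv2.imwrite('pics/diff.png',(d*255).astype(np.uint8))
e=np.load('pics/s19.npz')['img'].astype(int);dd=abs(e-c['img'].astype(int)).max(2);print('s19->s20 diff px>30',(dd>30).sum())
E
```

```text
time: 25.0
tcp_pos: [0.5693, 0.0875, 0.2616]
blade 64 cen [0.596  0.2095 0.1106] n [-0.0575  0.9982 -0.0146] tilt(rad) -0.014605980763873394 yaw 0.05753692085137004
top z 0.24583052440282765 57 [[0.545845538609592, 0.20711120210230458, 0.24110542628158266], [0.5696670629363331, 0.21171744097592968, 0.24459354755850596], [0.5890716290353462, 0.2167535387341675, 0.24709411890343055]]
blade x range [0.5188 0.6236] z [0.0736 0.1476]
hook slope -0.02168011142071126 x 0.5698810990872938
s19->s20 diff px>30 82
```

View pics/diff.png

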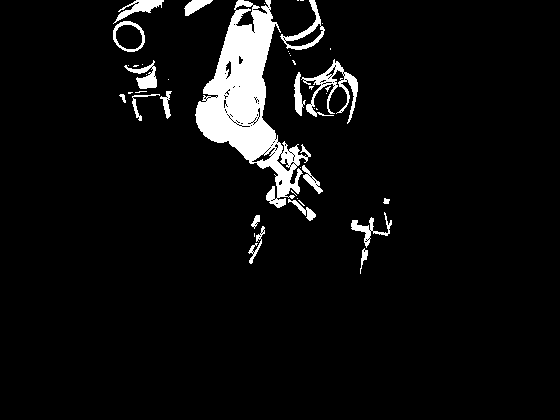

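Run:
```python
from h import *
e=np.load('pics/s19.npz')['img'].astype(int)
f=np.load('pics/s20.npz')['img'].astype(int)
d=abs(e-f).max(2)>30;v,u=np.nonzero(d)
w=(u>350)&(u<390)&(v>210)&(v<290);print(len(u),w.sum(),np.median(u),np.median(v))
c=cap('scene');g=c['img'].astype(int);d=abs(g-f).max(2)>30;v,u=np.nonzero(d);w=(u>350)&(u<390)&(v>210)&(v<290);print(len(u),w.sum())
```

```text
82 0 251.0 99.5
1 1
```

Nothing has changed around the peel; the differing pixels are all on the arm. Signing off.

```bash
python3 -c "
from bench import ctrl
print(ctrl.sign_off())"
```

```text
the job is handed in; nothing more can be done
None
```

The white peel hangs by its slot on the swung-out hook, behind the post. I handed the job in at about 25 s; it gives no verdict.

**What I did**
- I gripped the hook's post and swung it along its arc until it met the stop, then let go.
- I lifted the peel out of its stand and passed its slot over the post. I lowered it in steps of 0.5–1 mm until it touched, backed off slightly, released it and withdrew.

**Last checks**

| Check | Measured | Limit |
|---|---|---|
| Hook angle | within about 0.02 rad of its stop | 0.12 rad |
| Slot edge out from hinge axis | about 55 mm | 10 to 93 mm |
| Slot edge sideways | about 1 mm | 18 mm |
| Slot edge above hinge point | about 13 mm | 33 mm |
| Peel tilt | about 0.015 rad | 0.2 rad |
| Peel force on hook when set down | about 12 N | 25 N |

- **Stillness:** the peel did not move between pictures about 1 s apart.
- **Other things on the table:** a scene-camera comparison with the start showed change only at the robot, hook, peel and emptied stand.
- **Robot:** the gripper is open and touching nothing.

**What disagreed**
- **Tool position:** both cameras showed the real fingertips about 30 mm short of the reported TCP, so my first grip on the post missed. I allowed for this from then on.
- **Hook swing:** my estimate of the hinge position was a few millimetres off, so the force read about 30 N partway through the swing. I corrected the path. It reached about 30 N again when I pressed the hook against its stop.
- **Peel angle:** the peel hangs turned about 0.05 rad about the vertical, which no criterion covers.

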